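# Clip the nest carrier into the stage and glue up a layered pendant

### The job

Clip the empty nest carrier into the holder stage the way you load a slide: with the cut-off corner of the carrier draw the sprung curved arm back, set the plate flat on the bed against the fixed L-shaped edge and let the arm press it home. Then build the pendant squarely in the carrier's pocket, the thick plain backing first, then every window-frame spacer on the bench, then the top with its raised panel, and finish by setting the steel pressing weight flat and centred on the top. Do not knock over or shove aside the steel tumbler or the glue bottle.

Things in the scene. Friction and masses are not known exactly. Their poses are not given: they have to be found in the camera images.
- stage: grey cast base 230 (x) x 200 (y) x 18 mm, fixed; origin: centre of underside; x axis points about towards the robot, y about to the robot's right. On its bed a fixed steel L edge, 6 mm high, 12 mm wide: long bar (150 mm) along the -y side, end stop (70 mm) at the +x end. A sprung curved arm, pivoted on the +y side, presses with its roller nose from the (-x,+y) corner towards the corner of the L
- seat (a point): point on the stage bed (18 mm above the bench), axes as the stage: the carrier's origin lies here when it is home, with its -y long side against the bar, its +x end against the end stop and x axes alike. The bar's inner face is 42 mm to -y, the end stop's 85 mm to +x
- clip_arm (a joint): swing of the sprung curved arm, rad: 0 at rest (nose then reaches about 10 mm diagonally into the seated carrier's space), about 0.09 with the carrier home, growing as it is drawn back, stop at 0.45. 110 mm from pivot to nose. Springs back by itself: about 3 N at the nose at 0, 5 N at home, 7 N at 0.18
- clip_nose (a point): middle of the arm's nose, a black upright roller 16 mm across, from 2 to 24 mm above the bed, so it also meets a carrier held just above the 6 mm fixed edge; drawn back, it moves diagonally along stage (-x,+y). A steel thumb post (12 mm across, up to 35 mm above the bed) stands on the arm beside it
- carrier: nest carrier: aluminium plate 170 (x) x 84 (y) x 14 mm, 0.25 to 0.42 kg; origin: centre of underside. Its (-x,+y) corner is cut off at 45 degrees (24 mm legs); the arm's nose bears on that cut. White corner guides (the pocket) and a black grip bar stand on it. Starts lying on the bench
- pocket (a point): centre of the pocket floor, on the plate's top: 30 mm to +x of the carrier's origin, 14 mm above its underside; axes as the carrier. Pocket 89 (x) x 51 (y) mm between four white corner guides 6 mm thick, straight to 44 mm above the plate, then flaring to 53 mm; the middle 52 mm of each long (+-y) side is open for fingers
- grip_bar (a point): middle of the black grip bar of the carrier: 34 mm long (x), 16 mm thick (y), 40 mm high above the plate; the point is 60 mm to -x of the carrier's origin, 36 mm above its underside
- backing: magenta acrylic pendant layer, 84 x 46 mm outline (x along the 84 mm); origin: centre of the underside; a half turn about z makes no difference; plain, solid and 12 mm thick
- spacer1: magenta acrylic pendant layer, 84 x 46 mm outline (x along the 84 mm); origin: centre of the underside; a half turn about z makes no difference; spacer, 8 mm thick, a frame with 11 mm wide sides round a window; one to three spacers are present
- spacer2: magenta acrylic pendant layer, 84 x 46 mm outline (x along the 84 mm); origin: centre of the underside; a half turn about z makes no difference; spacer, 8 mm thick, a frame with 11 mm wide sides round a window; one to three spacers are present
- spacer3: magenta acrylic pendant layer, 84 x 46 mm outline (x along the 84 mm); origin: centre of the underside; a half turn about z makes no difference; spacer, 8 mm thick, a frame with 11 mm wide sides round a window; one to three spacers are present
- top: magenta acrylic pendant layer, 84 x 46 mm outline (x along the 84 mm); origin: centre of the underside; a half turn about z makes no difference; 8 mm thick with a raised flat panel (60 x 26 mm, 3 mm higher, 11 mm in all)
- weight: pressing weight: steel block 70 (x) x 36 (y) x 24 mm with an upright dark wooden knob (24 mm diameter, from 32 to 58 mm above the underside) on its centre, 0.5 kg; origin: centre of its underside; a half turn makes no difference
- tumbler: straight steel tumbler with a black lid, 70 mm diameter, 166 mm high, to the left of the stage; origin: centre of its underside; bystander
- glue: white glue bottle, 44 mm diameter, 130 mm high, behind the work; origin: centre of its underside; bystander
Mind the look-alikes: they are no part of the job. Leave any orange look-alike of the backing alone. There is more than one size of the carrier; the one meant has the size given above.

How it is judged:
By the outcome, as a careful person would: the job done as asked, in the order asked, and still so for the second after the job is handed in, with the robot touching nothing.
Of spacer1, spacer2, spacer3 only 1 to 3 are there at a start; the rules pass over those that are not, and their reading is None.
At some moment in a run one of spacer1, spacer2, spacer3, top may be knocked a few centimetres aside while the robot is not near it.
It also fails if it takes over 210 s, if anything falls off the work surface, if the arm or the gripper's body presses on something with over 40 N, if the wrist force passes 120 N, or if a joint passes its speed limit or range.

### The arm

A 6-joint arm with a two-finger parallel gripper is mounted at the origin on the work surface. World frame = base frame: x ahead of the robot, y to its left, z up, the work surface at z = 0. Lengths are in mm, angles in rad, forces in N, time in s.
With the tool pointing down it reaches from about 350 to 775 mm from the base axis. Payload 7.3 kg.
Tool frame: the origin (TCP) lies on the centre line of the jaws, within the pads' length; the fingertips stand bot.tip_reach ahead of it and the grasp point (between the pads) lies 6 mm ahead of it (bot.tip_reach is the distance from the TCP to the fingertips, in mm); z points along the fingers, y is the direction in which the jaws open and shut (so a half turn about z gives the same grasp; the last joint's range is limited). The gripper opens to 92 mm and grips with 3 to 60 N. Pads are 19 mm wide; open, the fingers measure 130 mm over their backs; the gripper's body (75 mm by 190 mm) begins 47 mm behind the grasp point.
Start: joints at [-1.48, 0.342, 1.524, -0, 1.275, -0.146], TCP at [123.183, -510.361, 251.741] pointing down, gripper open.
Joint ranges: [-2.53, 2.53], [-0.77, 2.02], [0.04, 2.7], [-1, 4.14], [0.28, 2.66], [-3.11, 3.11]. Speed limits (rad/s): [2.57, 2.57, 3.14, 3.14, 3.14, 3.14].

### API

Orientations are given as [roll, pitch, yaw] about the fixed x, y, z axes, in that order (R = Rz(yaw) Ry(pitch) Rx(roll)).
In Python, from plant import bot gives the robot as it stands.
- The arm moves only by the tool step_arm, never from a script. Its argument "deltas" is a list of rows, each a list of 6 numbers: the shift along the tool's x, y, z in mm, then the turn, a rotation vector about the tool's x, y, z in rad. A call has 1 to 5 rows; each row is the pose to reach, as a shift and turn from the pose commanded when the call began, along the tool's axes at that moment; what a row does not reach only later rows make up. A row lasts 1/12 s, in which the tool goes at most 41.7 mm and 7.16 degrees, less where a joint would pass 70% of its speed; a pose out of reach is approached as far as the arm can. A call with a gripper value outside its range is refused whole. "fingers" is the finger opening in mm, from 0 to 91.8, set as the call begins (left out, the last holds). The fingers move at their own pace and stop on an object; the grip force is fixed at half the most. Time passes only in rows, so rows that repeat a pose let the fingers close. It gives the time, the measured TCP pose, the force and the opening at its end, in the units of the state.
- bot.get_obs(): the state, without advancing time (a new reading comes with each control period).
- bot.capture(name): name is "scene" or "top" or "wrist"; returns a dict with "color" (480x640x3 uint8, red, green, blue), "fx", "fy", "cx", "cy" (pixels), "k1" (the pictures are not rectified: a ray, as slopes to the right and down, at radius r is drawn at 1 + k1 r^2 times it, then the intrinsics apply), "R" (3x3) and "t" (3): a world point X has camera coordinates R X + t. Camera axes: x right, y down, z forward; pixel columns grow to the right and rows downward; lengths in mm; the calibration is good to about 2 mm. A picture is of the moment at which its call begins. There is no depth.
- bot.close_job(): hands the job in, once; it reports no verdict.
Trained networks look in a picture, given as the dict that the camera call returned (one of the last four; its "shot" number tells which), for a name from the list of things; names that differ only in an ending like _2 or _b are one class to them, and where a whole thing is asked for, a point or a joint stands for the part that bears it (a point fixed in the world has none). Each returns a list of dicts, best first, with "p" (0 to 1); they miss things now and then, are a little off and sometimes report something else, mostly with a low value. They report only what shows in the picture. A call takes as long as a camera call. They do not tell look-alikes from the thing itself.
- bot.boxes_of(query, picture): "rect" ([centre column, centre row, width, height] in pixels, round what is visible of it).
The state is a dict: "time": time; "joint_positions": joint angles; "dq": joint speeds; "tau": joint torques, N m; "tool_pos": TCP position; "tcp_rot": TCP orientation; "contact_force": force on the tool from outside, world axes, zero at the start; "moment": the same for the moment, N m; "grip_width": finger opening in mm.
Only numpy, scipy, OpenCV 4.12 (cv2) and the standard library are available. Lean on these libraries where they do the work, as an engineer would, in place of code of your own. Each camera call takes 0.05 s, during which the arm holds its last target. There are 200 camera calls.

## Working session

There is one attempt and no reset: what is moved stays moved. The work goes in short steps, Python scripts to look and compute and a tool call to move; the robot and the scene stay as the last step left them, time stands still between calls to the robot, and variables do not carry over. Pictures are saved under pics/ and viewed, about 12 in all and at most 16, crops included, and the job is handed in when it is done.

Besides the shell and the picture viewer there is one more tool, called as name(argument=value, ...), one argument or row to a line, values as JSON. step_arm: Moves the arm, as the interface text tells. Its arguments: {"type":"object","properties":{"deltas":{"type":"array"},"fingers":{"type":"number"}},"required":["deltas"]}

```bash
ls; mkdir -p pics; cat > h.py <<'E'
import numpy as np, cv2
from plant import bot
def save(p,n): cv2.imwrite(f'pics/{n}.png',p['color'][:,:,::-1])
def ray(p,u,v):
    d=np.array([(u-p['cx'])/p['fx'],(v-p['cy'])/p['fy']]); s=d.copy()
    for _ in range(20): s=d/(1+p['k1']*(s@s))
    R=np.array(p['R']);t=np.array(p['t'])
    return -R.T@t, R.T@np.array([s[0],s[1],1])
def at(p,u,v,z):
    c,d=ray(p,u,v); return c+d*(z-c[2])/d[2]
def proj(p,X):
    c=np.array(p['R'])@np.array(X,float)+p['t']; s=c[:2]/c[2]; s=s*(1+p['k1']*(s@s))
    return np.array([p['fx']*s[0]+p['cx'],p['fy']*s[1]+p['cy']])
E
python3 - <<'E'
from h import *
o=bot.get_obs();print(o, bot.tip_reach)
ps={}
for n in ['scene','top']:
    p=bot.capture(n);save(p,n+'0');ps[n]=p
    R=np.array(p['R']);print(n,-R.T@p['t'],R[2],p['fx'],p['k1'])
    for q in ['stage','clip_nose','carrier','backing','spacer1','top','weight','tumbler','glue']:
        print(q,[(np.round(b['rect']).tolist(),round(b['p'],2)) for b in bot.boxes_of(q,p)])
im=np.hstack([cv2.resize(ps[n]['color'],None,fx=1,fy=1) for n in ps])
E
```

```text
pics
{'time': 0.0, 'joint_positions': array([-1.48003052e+00,  3.42713489e-01,  1.52498214e+00,  3.30497743e-05,
        1.27538293e+00, -1.45980048e-01]), 'dq': array([-0.00104101,  0.00120548, -0.00017626,  0.00194795,  0.00037682,
       -0.00133254]), 'tau': array([-1.73202381e-03, -4.31250286e+01, -2.44215381e+01,  7.15850922e-02,
        5.58888889e-02, -1.26355239e-04]), 'tool_pos': array([ 123.14278479, -509.99545832,  251.06189276]), 'tcp_rot': array([-3.14012715e+00, -2.47410373e-04,  2.36736026e-01]), 'contact_force': array([ 0.03761244, -0.23813828,  0.16990022]), 'moment': array([-0.00402739,  0.02820296,  0.03684567]), 'grip_width': 92.15862643291968} 25.0
scene [1545.29680226   97.96922826 1117.55254266] [-0.66385216 -0.107145   -0.74014881] 570.6527291707591 -0.08752929128017171
stage [([444.0, 239.0, 85.0, 86.0], 0.86)]
clip_nose [([434.0, 244.0, 36.0, 35.0], 0.68)]
carrier [([150.0, 170.0, 56.0, 26.0], 0.95), ([202.0, 182.0, 34.0, 56.0], 0.89), ([244.0, 193.0, 18.0, 27.0], 0.49)]
backing [([267.0, 284.0, 32.0, 34.0], 0.94), ([236.0, 235.0, 31.0, 29.0], 0.86)]
spacer
[... 257 characters left out ...]
62.0, 19.0, 49.0], 0.82)]
top [ 449.37967966  -46.88643027 1322.12480697] [ 1.18632283e-01 -9.87305573e-04 -9.92937766e-01] 517.8397048412231 0.008645351907901831
stage [([190.0, 271.0, 84.0, 92.0], 0.9)]
clip_nose [([204.0, 257.0, 40.0, 39.0], 0.62)]
carrier [([524.0, 299.0, 60.0, 21.0], 0.8), ([459.0, 291.0, 43.0, 69.0], 0.68)]
backing [([357.0, 181.0, 29.0, 32.0], 0.96), ([400.0, 229.0, 23.0, 34.0], 0.9)]
spacer1 [([415.0, 294.0, 18.0, 30.0], 0.97), ([363.0, 299.0, 22.0, 35.0], 0.96), ([312.0, 233.0, 21.0, 38.0], 0.81)]
top [([359.0, 228.0, 18.0, 35.0], 0.65)]
weight [([314.0, 302.0, 20.0, 31.0], 0.95)]
tumbler [([100.0, 266.0, 63.0, 34.0], 0.95)]
glue [([363.0, 299.0, 23.0, 29.0], 0.49)]
```

```bash
python3 - <<'E'
from h import *
a=cv2.imread('pics/top0.png');b=cv2.imread('pics/scene0.png')
c=cv2.resize(a[140:360,50:600],(800,320),interpolation=cv2.INTER_CUBIC)
d=cv2.resize(b[130:330,110:580],(800,280),interpolation=cv2.INTER_CUBIC)[:280]
d=cv2.resize(b[150:310,120:575],(800,281),interpolation=cv2.INTER_CUBIC)
cv2.imwrite('pics/both0.png',np.vstack([c,d[:280]]))
E
```

```text
(no output)
```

View pics/both0.png

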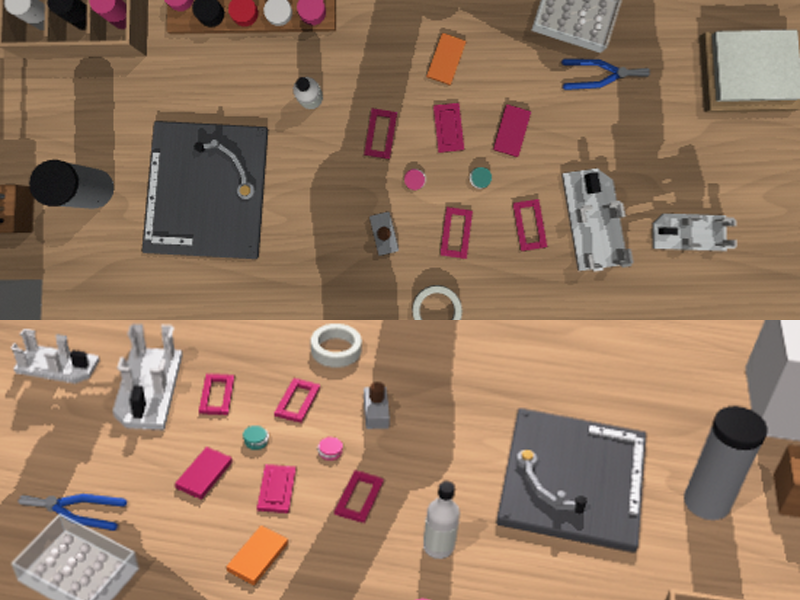

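Top view: orange backing look‑alike (357,181) is rejected, and the magenta backing is at (400,229). The top is at (359,228), and the spacers are at (415,294), (363,299) and (312,233). There are two carriers, at (459,291) (large) and (524,299) (small). The weight is at (314,302), and the coloured jars are not part of the job. Measuring next.

```bash
cat >> h.py <<'E'
def layers(p,z=8,warp=1.0,x0=250,x1=750,y0=-450,y1=200):
    """rectify to plane z, find magenta outlines -> centre, yaw of long side, size"""
    n,m=int((x1-x0)*warp),int((y1-y0)*warp)
    src=np.float32([proj(p,[x,y,z]) for x,y in [(x0,y0),(x1,y0),(x1,y1),(x0,y1)]])
    hsv=cv2.cvtColor(p['color'],cv2.COLOR_RGB2HSV)
    mk=((hsv[...,0]>155)&(hsv[...,0]<176)&(hsv[...,1]>150)&(hsv[...,2]>50)).astype(np.uint8)
    cs,_=cv2.findContours(mk,cv2.RETR_EXTERNAL,cv2.CHAIN_APPROX_NONE)
    out=[]
    for c in cs:
        if cv2.contourArea(c)<150: continue
        w=np.float32([at(p,u,v,z)[:2] for u,v in c[:,0]])
        (cx,cy),(a,b),an=cv2.minAreaRect(w)
        if a<b: an+=90;a,b=b,a
        an=(an+90)%180-90
        out.append(dict(px=c[:,0].mean(0).round(),c=(round(cx,1),round(cy,1)),yaw=round(np.radians(an),3),size=(round(a,1),round(b,1)),fill=round(cv2.countNonZero(mk[c[:,0,1].min():c[:,0,1].max()+1,c[:,0,0].min():c[:,0,0].max()+1])/cv2.contourArea(c),2)))
    return out
E
python3 - <<'E'
from h import *
for n in ['top','scene']:
    p=bot.capture(n); print(n)
    for l in layers(p): print(l)
p=bot.capture('top')
for nm,u,v,z in [('stageTL',155,122,18),('stageTR',267,126,18),('BR',258,258,18),('BL',143,251,18),('tumbler top',54,183,166),('glue top',301,84,125),('weight knob',384,233,50),('noseblack',200,147,42),('post',211,145,50),('pivot',245,190,30),('barTop c',593,182,54)]:
    print(nm,at(p,50+u*.6875,140+v*.6875,z).round(0))
p=bot.capture('wrist');save(p,'w0');R=np.array(p['R']);print(-R.T@p['t'],R[2],R[0],p['fx'],p['k1'])
a=cv2.resize(cv2.imread('pics/top0.png')[200:340,410:560],(800,600)[:1]*0 or (640,597),interpolation=cv2.INTER_CUBIC)
b=cv2.resize(cv2.imread('pics/top0.png')[210:330,130:250],(600,600),interpolation=cv2.INTER_CUBIC)
cv2.imwrite('pics/c1.png',cv2.resize(np.hstack([cv2.resize(a,(640,600)),b]),(800,387)))
E
```

```text
top
{'px': array([363., 300.]), 'c': (446.9, -155.3), 'yaw': np.float64(-0.154), 'size': (83.3, 45.0), 'fill': 0.65}
{'px': array([414., 294.]), 'c': (458.4, -283.0), 'yaw': np.float64(0.136), 'size': (82.8, 44.8), 'fill': 0.63}
{'px': array([311., 231.]), 'c': (622.5, -26.9), 'yaw': np.float64(-0.177), 'size': (83.6, 44.8), 'fill': 0.65}
{'px': array([402., 229.]), 'c': (624.1, -258.3), 'yaw': np.float64(-0.311), 'size': (84.5, 45.2), 'fill': 1.09}
{'px': array([358., 227.]), 'c': (631.1, -146.9), 'yaw': np.float64(0.086), 'size': (83.5, 44.4), 'fill': 1.09}
{'px': array([264., 146.]), 'c': (849.4, 94.5), 'yaw': np.float64(-0.017), 'size': (53.7, 49.8), 'fill': 1.1}
{'px': array([125., 145.]), 'c': (858.3, 454.4), 'yaw': np.float64(0.862), 'size': (85.5, 44.9), 'fill': 1.09}
{'px': array([172., 137.]), 'c': (878.2, 333.0), 'yaw': np.float64(0.772), 'size': (57.4, 46.2), 'fill': 1.1}
{'px': array([218., 125.]), 'c': (906.6, 214.9), 'yaw': np.float64(0.004), 'size': (46.4, 44.6), 'fill': 1.11}
scene
{'px': array([411., 356.]), 'c': (886.9, 212.4), 'yaw': np.float64(0.08), 'size': (53.
[... 665 characters left out ...]
 (89.4, 50.0), 'fill': 1.08}
{'px': array([289., 196.]), 'c': (448.8, -155.8), 'yaw': np.float64(-0.161), 'size': (87.4, 45.8), 'fill': 0.73}
{'px': array([243., 192.]), 'c': (459.5, -283.7), 'yaw': np.float64(0.133), 'size': (87.9, 45.1), 'fill': 0.73}
stageTL [647. 366.  18.]
stageTR [637. 170.  18.]
BR [409. 185.  18.]
BL [424. 382.  18.]
tumbler top [533. 472. 166.]
glue top [689.  98. 125.]
weight knob [448. -32.  50.]
noseblack [599. 281.  42.]
post [601. 260.  50.]
pivot [525. 206.  30.]
barTop c [ 527. -385.   54.]
[ 201.09918039 -491.96077447  384.25406613] [-0.28395335 -0.0691878  -0.95633861] [ 2.35289933e-01 -9.71925121e-01  4.53812540e-04] 344.54017332867744 -0.04397671837498621
```

View pics/c1.png

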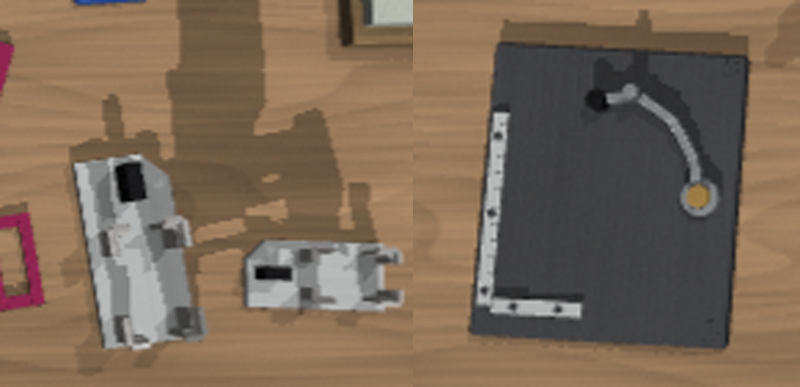

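```bash
cat > plan.py <<'E'
import numpy as np, json, os, sys
F='cmd.json'
def load(): return json.load(open(F)) if os.path.exists(F) else [123.183,-510.361,251.741,0.2368]
def plan(wps,sp=36.,settle=1,dry=False):
    """wps: [x,y,z,yaw(,fingers)]; prints calls (row delta xN, fingers); updates tracked command pose"""
    s=np.array(load())
    for w in wps:
        f=w[4] if len(w)>4 else None; st=w[5] if len(w)>5 else settle
        w=np.array(w[:4],float); d=w-s
        n=max(int(np.ceil(max(np.linalg.norm(d[:3])/sp,abs(d[3])/0.11)-1e-6)),1)
        k=int(np.ceil((n+st)/5))
        for i in range(k):
            t=s+(w-s)/(k-i); d=t-s; c,sn=np.cos(s[3]),np.sin(s[3])
            r=[round(c*d[0]+sn*d[1],1),round(sn*d[0]-c*d[1],1),round(-d[2],1),0,0,round(-d[3],3)]
            s=s+np.array([c*r[0]+sn*r[1],sn*r[0]-c*r[1],-r[2],-r[5]])
            print(r,'x',int(np.ceil((n+st)/k)),'' if f is None else f'f={f}')
    if not dry: json.dump(s.tolist(),open(F,'w'))
    print('cmd',s.round(2))
E
python3 -c "
from plan import *
plan([[410,-400,260,.143]])"
```

```text
[np.float64(152.4), np.float64(-20.0), np.float64(-4.1), 0, 0, np.float64(0.047)] x 5 
[np.float64(151.2), np.float64(-27.1), np.float64(-4.2), 0, 0, np.float64(0.047)] x 5 
cmd [ 4.1001e+02 -4.0003e+02  2.6004e+02  1.4000e-01]
```

step_arm(
  deltas=[
    [152.4,-20,-4.1,0,0,0.047],
    [152.4,-20,-4.1,0,0,0.047],
    [152.4,-20,-4.1,0,0,0.047],
    [152.4,-20,-4.1,0,0,0.047],
    [152.4,-20,-4.1,0,0,0.047],
  ],
)

```text
time: 1.62
tool_pos: [270.9, -453.0, 256.1]
tcp_rot: [3.141, -0.002, 0.195]
contact_force: [-0.4, 0.9, -0.2]
grip_width: 92.0
```

step_arm(
  deltas=[
    [151.2,-27.1,-4.2,0,0,0.047],
    [151.2,-27.1,-4.2,0,0,0.047],
    [151.2,-27.1,-4.2,0,0,0.047],
    [151.2,-27.1,-4.2,0,0,0.047],
    [151.2,-27.1,-4.2,0,0,0.047],
  ],
)

```text
time: 2.03
tool_pos: [414.0, -398.0, 259.9]
tcp_rot: [-3.142, -0.002, 0.147]
contact_force: [-0.7, 0.4, -0.4]
grip_width: 92.0
```

```bash
sed -i 's/r=\[round(c\*d\[0\]+sn\*d\[1\],1),round(sn\*d\[0\]-c\*d\[1\],1),round(-d\[2\],1),0,0,round(-d\[3\],3)\]/r=[float(round(v,k)) for v,k in ((c*d[0]+sn*d[1],1),(sn*d[0]-c*d[1],1),(-d[2],1),(0,0),(0,0),(-d[3],3))]/' plan.py
python3 - <<'E'
from h import *
o=bot.get_obs();print(o['time'],o['tool_pos'],o['tcp_rot'])
p=bot.capture('wrist');save(p,'w1')
R=np.array(p['R']);print(-R.T@p['t'],R[2])
for q in ['carrier','grip_bar','pocket']: print(q,[(np.round(b['rect']).tolist(),round(b['p'],2)) for b in bot.boxes_of(q,p)])
# rectified ortho at z=14 over carrier, 3px/mm
def ortho(p,x0,x1,y0,y1,z,s):
    xs=np.arange(x1,x0,-1/s);ys=np.arange(y1,y0,-1/s)
    X=np.stack(np.meshgrid(xs,ys,indexing='ij'),-1).reshape(-1,2);X=np.c_[X,np.full(len(X),z)]
    c=X@np.array(p['R']).T+p['t'];q=c[:,:2]/c[:,2:];q=q*(1+p['k1']*(q**2).sum(1,keepdims=True))
    m=np.float32(q*[p['fx'],p['fy']]+[p['cx'],p['cy']]).reshape(len(xs),len(ys),2)
    return cv2.remap(p['color'][:,:,::-1].copy(),m,None,cv2.INTER_LINEAR)
g=ortho(p,360,570,-490,-300,14,2.8)
cv2.imwrite('pics/o1.png',g);print(g.shape)
E
```

```text
2.0333 [ 413.99940357 -398.00002487  259.90523993] [-3.14151731e+00 -1.90463325e-03  1.47388132e-01]
[ 493.02367332 -386.63058054  392.57970125] [-0.28716334 -0.04309256 -0.95691183]
carrier [([478.0, 206.0, 140.0, 76.0], 0.75), ([333.0, 160.0, 79.0, 180.0], 0.65)]
grip_bar [([334.0, 159.0, 84.0, 178.0], 0.91), ([478.0, 209.0, 137.0, 74.0], 0.82)]
pocket [([476.0, 205.0, 138.0, 73.0], 0.85), ([334.0, 160.0, 84.0, 178.0], 0.64)]
(588, 532, 3)
```

View pics/o1.png

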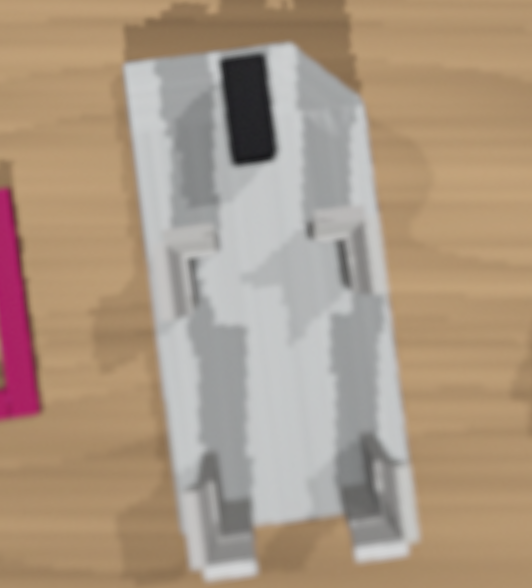

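```bash
sed -n '/^def ortho/,$p' /dev/null; cat >> h.py <<'E'
def ortho(p,x0,x1,y0,y1,z,s):
    xs=np.arange(x1,x0,-1/s);ys=np.arange(y1,y0,-1/s)
    X=np.stack(np.meshgrid(xs,ys,indexing='ij'),-1).reshape(-1,2);X=np.c_[X,np.full(len(X),z)]
    c=X@np.array(p['R']).T+p['t'];q=c[:,:2]/c[:,2:];q=q*(1+p['k1']*(q**2).sum(1,keepdims=True))
    m=np.float32(q*[p['fx'],p['fy']]+[p['cx'],p['cy']]).reshape(len(xs),len(ys),2)
    return cv2.remap(p['color'][:,:,::-1].copy(),m,None,cv2.INTER_LINEAR)
E
python3 - <<'E'
from plan import *
from h import bot
o=bot.get_obs();print(o['tool_pos'],o['tcp_rot'],abs(o['dq']).max())
plan([[470,270,280,0.0]],sp=38,settle=3)
E
```

```text
[ 408.95423509 -400.57118108  259.84018304] [-3.14144828e+00  7.98163557e-04  1.42071116e-01] 0.016073832197260853
[30.9, -130.9, -4.0, 0.0, 0.0, 0.029] x 5 
[27.1, -131.8, -4.0, 0.0, 0.0, 0.028] x 5 
[23.5, -132.5, -4.0, 0.0, 0.0, 0.029] x 5 
[19.6, -133.1, -4.0, 0.0, 0.0, 0.028] x 5 
[15.9, -133.6, -4.0, 0.0, 0.0, 0.029] x 5 
cmd [470.04 269.99 280.04  -0.  ]
```

step_arm(
  deltas=[
    [30.9,-130.9,-4.0,0,0,0.029],
    [30.9,-130.9,-4.0,0,0,0.029],
    [30.9,-130.9,-4.0,0,0,0.029],
    [30.9,-130.9,-4.0,0,0,0.029],
  ],
)

```text
time: 2.57
tool_pos: [420.6, -262.3, 264.4]
tcp_rot: [-3.139, 0.0, 0.114]
contact_force: [0.2, 0.5, 0.6]
grip_width: 91.7
```

step_arm(
  deltas=[
    [27.1,-131.8,-4.0,0,0,0.028],
    [27.1,-131.8,-4.0,0,0,0.028],
    [27.1,-131.8,-4.0,0,0,0.028],
    [27.1,-131.8,-4.0,0,0,0.028],
  ],
)

```text
time: 2.9
tool_pos: [433.0, -128.8, 268.5]
tcp_rot: [-3.14, -0.0, 0.087]
contact_force: [0.1, 0.0, -0.4]
grip_width: 91.6
```

step_arm(
  deltas=[
    [23.5,-132.5,-4.0,0,0,0.029],
    [23.5,-132.5,-4.0,0,0,0.029],
    [23.5,-132.5,-4.0,0,0,0.029],
    [23.5,-132.5,-4.0,0,0,0.029],
  ],
)

```text
time: 3.23
tool_pos: [445.9, 4.9, 272.5]
tcp_rot: [-3.14, -0.001, 0.059]
contact_force: [-1.2, -0.0, -0.4]
grip_width: 91.8
```

step_arm(
  deltas=[
    [19.6,-133.1,-4.0,0,0,0.028],
    [19.6,-133.1,-4.0,0,0,0.028],
    [19.6,-133.1,-4.0,0,0,0.028],
    [19.6,-133.1,-4.0,0,0,0.028],
  ],
)

```text
time: 3.57
tool_pos: [458.5, 138.9, 276.3]
tcp_rot: [-3.14, -0.001, 0.031]
contact_force: [-0.2, 0.2, -0.3]
grip_width: 91.7
```

step_arm(
  deltas=[
    [15.9,-133.6,-4.0,0,0,0.029],
    [15.9,-133.6,-4.0,0,0,0.029],
    [15.9,-133.6,-4.0,0,0,0.029],
    [15.9,-133.6,-4.0,0,0,0.029],
    [15.9,-133.6,-4.0,0,0,0.029],
  ],
)

```text
time: 3.98
tool_pos: [470.8, 270.7, 279.5]
tcp_rot: [3.141, 0.0, 0.002]
contact_force: [-0.7, -1.3, -0.3]
grip_width: 92.0
```

```bash
python3 - <<'E'
from h import *
bot.capture('wrist')
p=bot.capture('wrist');save(p,'w2')
o=bot.get_obs();print(o['time'],o['tool_pos'],o['tcp_rot'])
g=ortho(p,400,660,150,410,24,2.3)
t=bot.capture('top');g2=ortho(t,400,660,150,410,24,2.3)
cv2.imwrite('pics/o2.png',g);cv2.imwrite('pics/o2t.png',g2)
# white bar outline at z=24 in each camera
for n,im in (('wrist',g),('top',g2)):
    hsv=cv2.cvtColor(im,cv2.COLOR_BGR2HSV)
    m=((hsv[...,2]>150)&(hsv[...,1]<60)).astype(np.uint8)
    cs,_=cv2.findContours(m,cv2.RETR_EXTERNAL,cv2.CHAIN_APPROX_NONE)
    for c in cs:
        if cv2.contourArea(c)>800:
            (a,b),sz,an=cv2.minAreaRect(c)
            bx=cv2.boxPoints(cv2.minAreaRect(c))
            print(n,np.round([660-b/2.3,410-a/2.3],1),np.round(np.array(sz)/2.3,1),an,[(round(660-v/2.3,1),round(410-u/2.3,1)) for u,v in bx.tolist()])
E
```

```text
4.0833 [470.53835761 268.18260991 279.57132741] [ 3.14008295e+00  5.67814742e-04 -8.05110816e-04]
wrist [515.2 332.7] [ 83.2 157.4] 3.7152888774871826 [(439.3, 379.3), (596.4, 369.1), (591.0, 286.1), (433.9, 296.3)]
top [556.3 364.8] [11.2 73.5] 3.708428382873535 [(520.0, 372.8), (593.4, 368.0), (592.7, 356.9), (519.3, 361.6)]
```

View pics/o2.png

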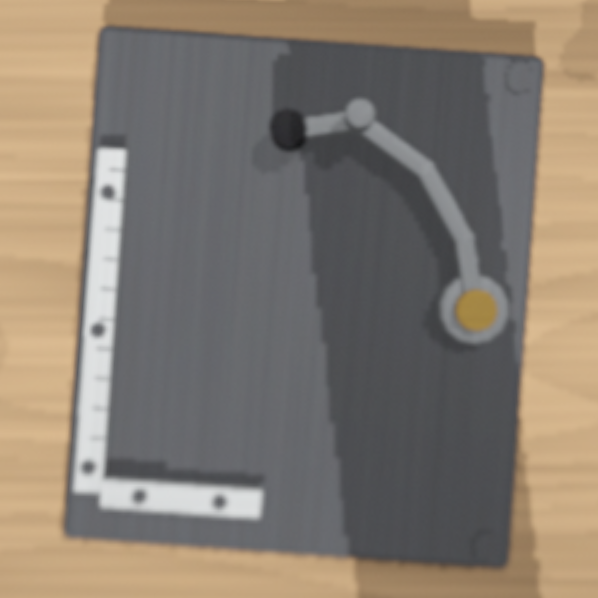

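```bash
python3 - <<'E'
from plan import *
plan([[470,-100,240,0.06],[521.1,-390.1,150,0.12,50,2],[521.1,-390.1,46,0.12,50,3]],sp=40,settle=0)
E
```

```text
[0.0, 185.0, 20.0, 0.0, 0.0, -0.03] x 5 
[-5.5, 184.9, 20.0, 0.0, 0.0, -0.03] x 5 
[16.8, 146.3, 45.0, 0.0, 0.0, -0.03] x 5 f=50
[12.5, 146.8, 45.0, 0.0, 0.0, -0.03] x 5 f=50
[-0.0, -0.0, 52.0, 0.0, 0.0, -0.0] x 3 f=50
[-0.0, -0.0, 52.0, 0.0, 0.0, -0.0] x 3 f=50
cmd [ 5.2115e+02 -3.9011e+02  4.6040e+01  1.2000e-01]
```

step_arm(
  deltas=[
    [0,185,20,0,0,-0.03],
    [0,185,20,0,0,-0.03],
    [0,185,20,0,0,-0.03],
    [0,185,20,0,0,-0.03],
    [0,185,20,0,0,-0.03],
  ],
)

```text
time: 4.55
tool_pos: [469.0, 79.2, 259.8]
tcp_rot: [3.14, 0.001, 0.025]
contact_force: [0.3, -0.4, 0.6]
grip_width: 92.0
```

step_arm(
  deltas=[
    [-5.5,184.9,20,0,0,-0.03],
    [-5.5,184.9,20,0,0,-0.03],
    [-5.5,184.9,20,0,0,-0.03],
    [-5.5,184.9,20,0,0,-0.03],
    [-5.5,184.9,20,0,0,-0.03],
  ],
)

```text
time: 4.97
tool_pos: [468.4, -105.9, 239.9]
tcp_rot: [3.14, 0.0, 0.054]
contact_force: [0.1, 0.6, -0.5]
grip_width: 91.7
```

step_arm(
  deltas=[
    [16.8,146.3,45,0,0,-0.03],
    [16.8,146.3,45,0,0,-0.03],
    [16.8,146.3,45,0,0,-0.03],
    [16.8,146.3,45,0,0,-0.03],
    [16.8,146.3,45,0,0,-0.03],
  ],
  fingers=50,
)

```text
time: 5.38
tool_pos: [493.5, -251.6, 193.1]
tcp_rot: [3.141, 0.002, 0.083]
contact_force: [-0.4, 0.4, 0.2]
grip_width: 62.9
```

step_arm(
  deltas=[
    [12.5,146.8,45,0,0,-0.03],
    [12.5,146.8,45,0,0,-0.03],
    [12.5,146.8,45,0,0,-0.03],
    [12.5,146.8,45,0,0,-0.03],
    [12.5,146.8,45,0,0,-0.03],
  ],
)

```text
time: 5.8
tool_pos: [518.5, -395.8, 147.7]
tcp_rot: [3.141, 0.002, 0.114]
contact_force: [-1.0, 0.6, 0.4]
grip_width: 50.1
```

step_arm(
  deltas=[
    [0,0,30,0,0,0],
    [0,0,52,0,0,0],
    [0,0,52,0,0,0],
  ],
)

```text
time: 6.05
tool_pos: [517.6, -388.7, 93.9]
tcp_rot: [-3.135, 0.006, 0.118]
contact_force: [-1.3, -0.5, -0.5]
grip_width: 50.0
```

```bash
python3 - <<'E'
from h import *
p=bot.capture('wrist');save(p,'w3')
o=bot.get_obs();print(o['time'],o['tool_pos'],o['tcp_rot'])
for z,(a,b) in {14:(400,600),54:(480,570)}.items(): pass
g=ortho(p,440,580,-450,-330,54,2.8)
# dark bar top in ortho z=54
hsv=cv2.cvtColor(g,cv2.COLOR_BGR2GRAY); m=(hsv<45).astype(np.uint8)
cs,_=cv2.findContours(m,cv2.RETR_EXTERNAL,cv2.CHAIN_APPROX_NONE)
for c in cs:
    if cv2.contourArea(c)>500:
        (a,b),s,an=cv2.minAreaRect(c);print(580-b/2.8,-330-a/2.8,np.array(s)/2.8,an)
cv2.imwrite('pics/o3.png',np.hstack([g,cv2.resize(cv2.imread('pics/w3.png'),(448,336+0))[:,:]]) if g.shape[0]==336 else g);print(g.shape)
E
```

```text
6.1 [ 518.79518314 -389.34778386   96.4054044 ] [-3.1374574   0.00364055  0.11848122]
443.92857142857144 -419.82142857142856 [ 7.14285714 59.64285714] 90.0
452.59799412318637 -335.52482536860873 [23.74278205 13.6856229 ] 83.6598129272461
497.5 -333.57142857142856 [14.28571429  7.14285714] 90.0
501.1764689854213 -359.7584015982492 [ 9.35494491 30.40357045] 14.03624439239502
508.6785670689174 -420.928579057966 [30.34663609  9.74286761] 63.43495178222656
533.4313201904297 -387.62913295200894 [40.62137331 13.77671514] 82.87498474121094
(392, 336, 3)
```

step_arm(
  deltas=[
    [0,0,30,0,0,0],
    [0,0,52,0,0,0],
    [0,0,52,0,0,0],
    [0,0,52,0,0,0],
  ],
)

```text
time: 6.43
tool_pos: [520.9, -390.2, 47.2]
tcp_rot: [-3.142, 0.0, 0.12]
contact_force: [1.1, 0.1, -0.1]
grip_width: 50.0
```

step_arm(
  deltas=[
    [0,0,0,0,0,0],
    [0,0,0,0,0,0],
    [0,0,0,0,0,0],
    [0,0,0,0,0,0],
    [0,0,0,0,0,0],
  ],
  fingers=8,
)

```text
time: 6.85
tool_pos: [521.4, -390.3, 46.9]
tcp_rot: [3.141, -0.001, 0.12]
contact_force: [0.3, 0.4, 0.6]
grip_width: 21.6
```

step_arm(
  deltas=[
    [0,0,0,0,0,0],
    [0,0,0,0,0,0],
    [0,0,0,0,0,0],
  ],
)

```text
time: 7.1
tool_pos: [521.3, -390.1, 46.5]
tcp_rot: [3.141, -0.0, 0.12]
contact_force: [-1.1, 2.5, 4.5]
grip_width: 15.9
```

step_arm(
  deltas=[
    [0,0,-8,0,0,0],
    [0,0,-16,0,0,0],
    [0,0,-24,0,0,0],
    [0,0,-30,0,0,0],
    [0,0,-30,0,0,0],
  ],
)

```text
time: 7.52
tool_pos: [521.9, -390.9, 78.0]
tcp_rot: [3.139, -0.002, 0.12]
contact_force: [-0.0, 0.3, -2.6]
grip_width: 15.8
```

```bash
python3 - <<'E'
from h import *
bot.capture('wrist')
p=bot.capture('wrist');save(p,'w4')
o=bot.get_obs();print(o['time'],o['tool_pos'],o['tcp_rot'],o['contact_force'],o['moment'],o['grip_width'])
E
```

```text
7.6167 [ 521.23334749 -390.28712226   76.43955478] [ 3.14087146e+00 -4.63194667e-04  1.19736425e-01] [-0.13969469 -0.7226612  -2.16878882] [ 0.05287046 -0.18627436 -0.01517984] 16.073324797109528
```

View pics/w4.png

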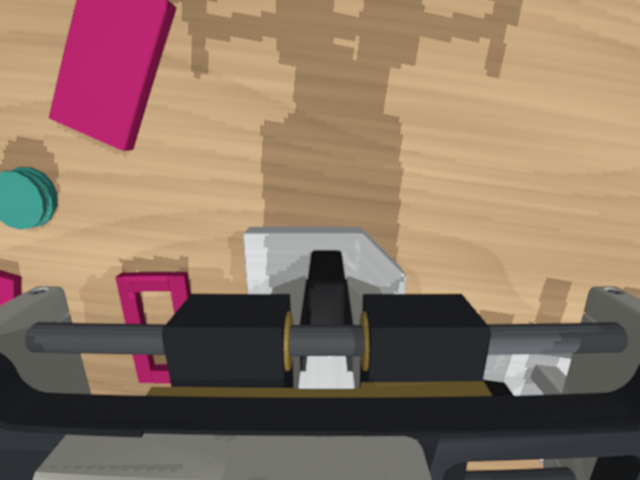

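The carrier is gripped and lifted. The plate's back corners A (246,229), B (362,229) and C (404,274) are visible and level in the view. Checking the in-hand pose from them.

```bash
python3 - <<'E'
from h import *
p=bot.capture('wrist'); s=bot.capture('scene'); save(s,'s4')
o=bot.get_obs();print(o['tool_pos'],o['contact_force'])
th=.12; tcp=np.array([521.2,-390.2])
ex=np.array([-np.cos(th),-np.sin(th)]);ey=np.array([np.sin(th),-np.cos(th)])
for z in (41,44.4,48):
    P=[at(p,u,v,z)[:2] for u,v in ((246,229),(362,229),(404,274))]
    print(z,np.linalg.norm(P[1]-P[0]),np.linalg.norm(P[2]-P[1]),[((q-tcp)@ex,(q-tcp)@ey) for q in P])
im=s['color'][:,:,::-1]
cv2.imwrite('pics/s4c.png',cv2.resize(im[130:230,130:280],(750,500),interpolation=cv2.INTER_CUBIC))
E
```

```text
[ 520.92936778 -389.92070773   75.65152147] [ 0.28834516  0.61022491 -2.1999658 ]
41 58.80332139327863 33.73821213449197 [(np.float64(-33.08957300969673), np.float64(-40.10559454634287)), (np.float64(-33.095689194758314), np.float64(18.697726528860866)), (np.float64(-8.42062794101286), np.float64(41.706601124457464))]
44.4 57.61299550182487 33.05526657149468 [(np.float64(-34.040501697688505), np.float64(-39.28748820804167)), (np.float64(-34.04649407590961), np.float64(18.325506982146937)), (np.float64(-9.87091760614602), np.float64(40.868624567502934))]
48 56.352650440285544 32.332147740085695 [(np.float64(-35.04736736732693), np.float64(-38.42125796748742)), (np.float64(-35.053228655952125), np.float64(17.931392167979233)), (np.float64(-11.406518428051804), np.float64(39.98135527190398))]
```

View pics/s4c.png

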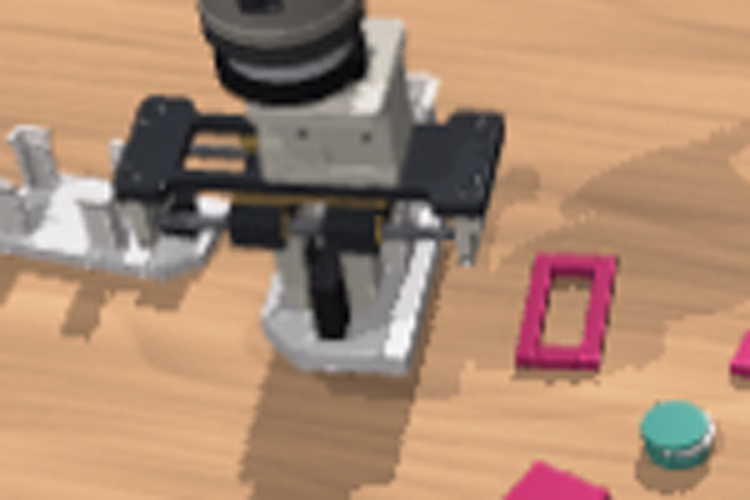

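```bash
python3 - <<'E'
from plan import *
json.dump([521.15,-390.11,76.04,.12],open(F,'w'))
ex=np.array([-.9979,.0648]);ey=np.array([-.0648,-.9979]);seat=np.array([532.8,318.5])
def T(dx,dy): return (seat+ex*(-53+dx)+ey*dy).round(1).tolist()
print(T(0,0),T(10,-10),T(-4,4))
plan([[521,-390,140,.12],T(10,-10)+[140,-.065,None,3]],sp=28,settle=0)
E
```

```text
[585.7, 315.1] [576.4, 325.7] [589.4, 310.8]
[-0.1, -0.1, -64.0, 0.0, 0.0, -0.0] x 3 
[23.4, -117.3, 0.0, 0.0, 0.0, 0.031] x 5 
[19.8, -118.0, 0.0, 0.0, 0.0, 0.031] x 5 
[16.1, -118.6, 0.0, 0.0, 0.0, 0.031] x 5 
[12.5, -119.0, 0.0, 0.0, 0.0, 0.031] x 5 
[8.8, -119.3, 0.0, 0.0, 0.0, 0.03] x 5 
[5.1, -119.5, 0.0, 0.0, 0.0, 0.031] x 5 
cmd [ 5.7638e+02  3.2568e+02  1.4004e+02 -6.0000e-02]
```

step_arm(
  deltas=[
    [0,0,-20,0,0,0],
    [0,0,-45,0,0,0],
    [-0.1,-0.1,-64,0,0,0],
  ],
)

```text
time: 7.97
tool_pos: [521.0, -390.0, 140.6]
tcp_rot: [-3.141, 0.0, 0.12]
contact_force: [1.1, 0.4, -2.4]
grip_width: 15.9
```

step_arm(
  deltas=[
    [4,-20,0,0,0,0.006],
    [10,-50,0,0,0,0.013],
    [17,-85,0,0,0,0.022],
    [23.4,-117.3,0,0,0,0.031],
  ],
)

```text
time: 8.3
tool_pos: [529.7, -269.4, 139.5]
tcp_rot: [-3.141, 0.001, 0.087]
contact_force: [0.5, -1.1, -3.1]
grip_width: 15.7
```

step_arm(
  deltas=[
    [5,-30,0,0,0,0.008],
    [10,-59,0,0,0,0.016],
    [15,-88,0,0,0,0.024],
    [19.8,-118,0,0,0,0.031],
  ],
)

```text
time: 8.63
tool_pos: [539.3, -150.1, 139.7]
tcp_rot: [-3.142, 0.0, 0.057]
contact_force: [1.3, 0.1, -2.7]
grip_width: 15.8
```

step_arm(
  deltas=[
    [4,-30,0,0,0,0.008],
    [8,-59,0,0,0,0.016],
    [12,-88,0,0,0,0.024],
    [16.1,-118.6,0,0,0,0.031],
  ],
)

```text
time: 8.97
tool_pos: [548.5, -30.9, 139.7]
tcp_rot: [3.141, 0.0, 0.026]
contact_force: [0.2, 0.2, -3.4]
grip_width: 15.7
```

step_arm(
  deltas=[
    [3,-30,0,0,0,0.008],
    [6,-59,0,0,0,0.016],
    [9,-88,0,0,0,0.024],
    [12.5,-119,0,0,0,0.031],
  ],
)

```text
time: 9.3
tool_pos: [557.8, 88.3, 139.7]
tcp_rot: [3.141, 0.001, -0.005]
contact_force: [0.0, -0.0, -3.6]
grip_width: 15.6
```

step_arm(
  deltas=[
    [2,-30,0,0,0,0.008],
    [4,-59,0,0,0,0.016],
    [6.5,-88,0,0,0,0.023],
    [8.8,-119.3,0,0,0,0.03],
  ],
)

```text
time: 9.63
tool_pos: [567.1, 207.5, 139.5]
tcp_rot: [3.141, 0.001, -0.035]
contact_force: [0.8, -0.0, -3.7]
grip_width: 15.9
```

step_arm(
  deltas=[
    [1.5,-30,0,0,0,0.01],
    [3,-65,0,0,0,0.02],
    [4.5,-100,0,0,0,0.031],
    [5.1,-119.5,0,0,0,0.031],
    [5.1,-119.5,0,0,0,0.031],
  ],
)

```text
time: 10.05
tool_pos: [575.7, 330.0, 139.1]
tcp_rot: [-3.14, 0.0, -0.061]
contact_force: [-1.0, -0.2, -1.3]
grip_width: 15.7
```

```bash
python3 - <<'E'
from h import *
bot.capture('wrist')
p=bot.capture('wrist');s=bot.capture('scene');t=bot.capture('top')
o=bot.get_obs();print(o['time'],o['tool_pos'],o['tcp_rot'],o['contact_force'],o['moment'])
im=s['color'][:,:,::-1];w=p['color'][:,:,::-1]
a=cv2.resize(im[160:320,370:590],(800,580),interpolation=cv2.INTER_CUBIC)
cv2.imwrite('pics/s5.png',np.vstack([cv2.resize(a,(480,348)),cv2.resize(w[150:350],(480,150*1))]))
cv2.imwrite('pics/s5.png',a);save(p,'w5');save(s,'s5f')
E
```

```text
10.25 [576.36165644 324.54581175 139.43063897] [ 3.14037980e+00  9.74042374e-04 -6.57290752e-02] [ 1.32135624 -0.30627504 -2.51825316] [-0.03323636 -0.1282631   0.02561481]
```

View pics/s5.png

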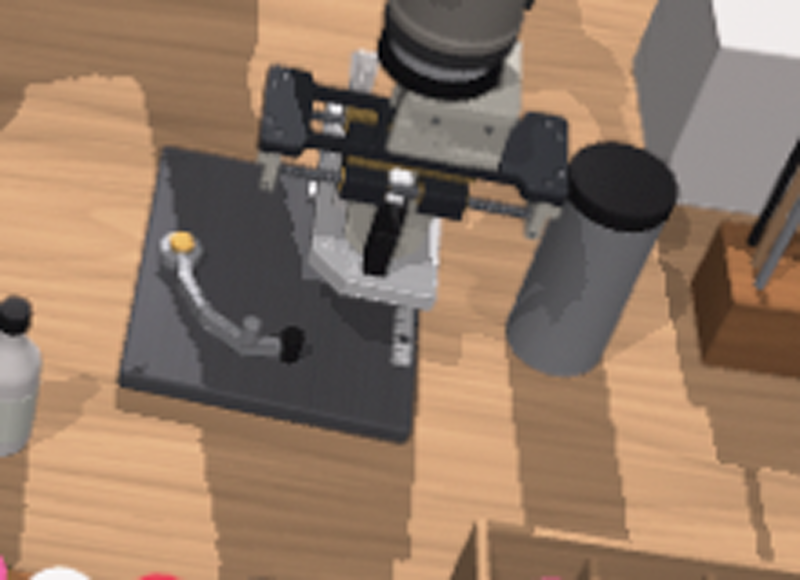

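```bash
python3 - <<'E'
from h import *
s=bot.capture('scene')
f=lambda u,v,z:at(s,370+u*.275,160+v*160/580,z)[:2].round(1)
print('tumbler',f(622,187,166))
ex=np.array([-.9979,.0648]);ey=np.array([-.0648,-.9979]);seat=np.array([532.8,318.5])
c0=seat+ex*10-ey*10
for nm,l in (('A',(-85,-42)),('B',(-85,18)),('C',(-61,42))):
    q=c0+ex*l[0]+ey*l[1]
    for z in (94,108):
        r=proj(s,[*q,z]); print(nm,z,((r-[370,160])/[.275,160/580]).round(0))
E
```

```text
tumbler [543.5 475.5]
A 94 [430. 312.]
A 108 [435. 298.]
B 94 [338. 295.]
B 108 [343. 281.]
C 94 [305. 262.]
C 108 [309. 248.]
```

step_arm(
  deltas=[
    [0,0,20,0,0,0],
    [0,0,40,0,0,0.004],
    [0,0,55,0,0,0.004],
    [0,0,66,0,0,0.004],
    [0,0,66,0,0,0.004],
  ],
)

```text
time: 10.72
tool_pos: [575.8, 324.0, 71.7]
tcp_rot: [3.14, 0.003, -0.071]
contact_force: [-0.5, -0.4, -2.7]
grip_width: 15.8
```

step_arm(
  deltas=[
    [0,0,0,0,0,0],
    [3,3,0,0,0,0],
    [6,6,0,0,0,0],
    [8,8,0,0,0,0],
  ],
)

```text
time: 11.05
tool_pos: [584.7, 317.8, 75.2]
tcp_rot: [-3.139, -0.002, -0.069]
contact_force: [-0.6, 5.8, -1.7]
grip_width: 15.7
```

step_arm(
  deltas=[
    [2,2,0,0,0,0],
    [4,4,0,0,0,0],
    [6,6,0,0,0,0],
    [6,6,0,0,0,0],
    [6,6,0,0,0,0],
  ],
)

```text
time: 11.47
tool_pos: [589.9, 311.9, 75.0]
tcp_rot: [-3.139, -0.001, -0.069]
contact_force: [-1.9, 5.9, -2.6]
grip_width: 15.9
```

```bash
python3 - <<'E'
from h import *
s=bot.capture('scene');p=bot.capture('wrist')
o=bot.get_obs();print(o['time'],o['tool_pos'],o['tcp_rot'],o['contact_force'],o['moment'])
im=s['color'][:,:,::-1]
cv2.imwrite('pics/s6.png',np.hstack([cv2.resize(im[190:290,400:500],(400,400),interpolation=cv2.INTER_CUBIC),cv2.resize(p['color'][120:420,120:520,::-1],(400,400))]))
E
```

```text
11.5667 [589.83929279 311.99372252  75.03806041] [-3.13893158e+00 -1.33262041e-03 -6.91300016e-02] [-1.32670359  6.17834443 -2.10764729] [1.21682316 0.1544223  0.02555929]
```

View pics/s6.png

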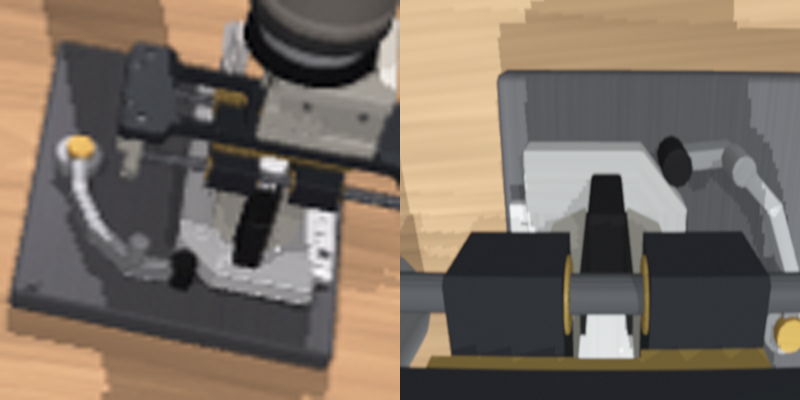

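step_arm(
  deltas=[
    [0,0,3,0,0,0],
    [0,0,6,0,0,0],
    [0,0,8,0,0,0],
    [0,0,9,0,0,0],
    [0,0,9,0,0,0],
  ],
)

```text
time: 11.98
tool_pos: [589.3, 311.6, 65.8]
tcp_rot: [-3.14, 0.0, -0.069]
contact_force: [-3.2, 4.6, -1.4]
grip_width: 15.6
```

step_arm(
  deltas=[
    [0,0,1,0,0,0],
    [0,0,1,0,0,0],
  ],
)

```text
time: 12.15
tool_pos: [589.3, 311.6, 64.9]
tcp_rot: [-3.14, 0.0, -0.069]
contact_force: [-4.1, 4.6, -1.0]
grip_width: 16.0
```

step_arm(
  deltas=[
    [0,0,0.8,0,0,0],
    [0,0,0.8,0,0,0],
  ],
)

```text
time: 12.32
tool_pos: [589.4, 311.6, 64.6]
tcp_rot: [-3.14, -0.0, -0.069]
contact_force: [-3.6, 4.6, 1.8]
grip_width: 15.9
```

step_arm(
  deltas=[
    [0,0,0,0,0,0],
    [0,0,0,0,0,0],
    [0,0,0,0,0,0],
    [0,0,0,0,0,0],
  ],
  fingers=34,
)

```text
time: 12.65
tool_pos: [590.2, 310.2, 63.7]
tcp_rot: [3.141, -0.001, -0.069]
contact_force: [0.7, -0.4, 0.3]
grip_width: 33.4
```

step_arm(
  deltas=[
    [0,0,-20,0,0,0],
    [0,0,-50,0,0,0],
    [0,0,-80,0,0,0],
    [0,0,-110,0,0,0],
    [0,0,-120,0,0,0],
  ],
)

```text
time: 13.07
tool_pos: [591.6, 310.9, 188.7]
tcp_rot: [-3.139, -0.008, -0.07]
contact_force: [0.8, 0.2, 0.8]
grip_width: 34.0
```

step_arm(
  deltas=[
    [-40,0,-20,0,0,0],
    [-80,0,-50,0,0,0],
    [-105,0,-80,0,0,0],
    [-105,0,-90,0,0,0],
    [-105,0,-90,0,0,0],
  ],
)

```text
time: 13.48
tool_pos: [484.4, 318.8, 277.7]
tcp_rot: [-3.138, -0.007, -0.068]
contact_force: [0.6, -1.2, 0.0]
grip_width: 34.1
```

```bash
python3 - <<'E'
from h import *
bot.capture('wrist')
p=bot.capture('wrist');save(p,'w7')
o=bot.get_obs();print(o['time'],o['tool_pos'],o['tcp_rot'])
g=ortho(p,430,640,240,390,32,2.8)
cv2.imwrite('pics/o7.png',g);print(g.shape)
for l in layers(bot.capture('top')):
    if l['c'][0]<700: print(l)
E
```

```text
13.5833 [484.99523358 317.83782074 273.2763225 ] [-3.14141100e+00 -1.31628566e-03 -6.91637861e-02]
(588, 420, 3)
{'px': array([363., 300.]), 'c': (446.9, -155.3), 'yaw': np.float64(-0.154), 'size': (83.3, 45.0), 'fill': 0.64}
{'px': array([414., 294.]), 'c': (458.4, -283.0), 'yaw': np.float64(0.136), 'size': (82.8, 44.8), 'fill': 0.64}
{'px': array([311., 231.]), 'c': (622.5, -26.8), 'yaw': np.float64(-0.181), 'size': (83.6, 44.7), 'fill': 0.65}
{'px': array([402., 229.]), 'c': (624.1, -258.3), 'yaw': np.float64(-0.311), 'size': (84.5, 45.2), 'fill': 1.09}
{'px': array([358., 227.]), 'c': (631.1, -146.9), 'yaw': np.float64(0.086), 'size': (83.5, 44.4), 'fill': 1.09}
```

View pics/o7.png

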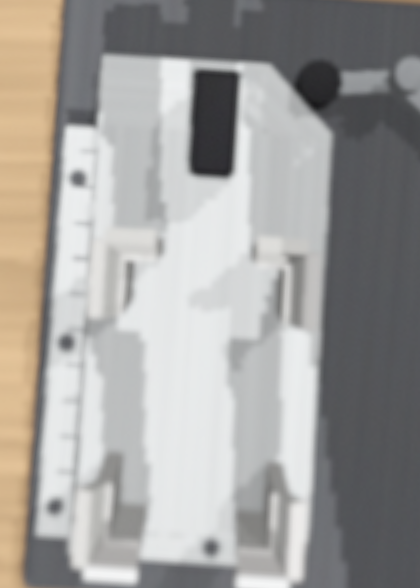

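```bash
python3 - <<'E'
from plan import *
# current command: after moves
s=[576.38,325.68,140.04,-.061]
def ap(s,r):
    c,sn=np.cos(s[3]),np.sin(s[3]);return [s[0]+c*r[0]+sn*r[1],s[1]+sn*r[0]-c*r[1],s[2]-r[2],s[3]-r[5]]
for r in [(0,0,66,0,0,.004),(8,8,0,0,0,0),(6,6,0,0,0,0),(0,0,9,0,0,0),(0,0,1,0,0,0),(0,0,.8,0,0,0),(0,0,-120,0,0,0),(-105,0,-90,0,0,0)]: s=ap(s,r)
json.dump(s,open(F,'w'));print(np.round(s,2))
plan([[573,-242,210,-.311,70,2]],sp=41,settle=0)
E
```

```text
[ 4.8466e+02  3.1762e+02  2.7324e+02 -6.0000e-02]
[31.1, 138.2, 15.8, 0.0, 0.0, 0.062] x 4 f=70
[39.6, 136.0, 15.8, 0.0, 0.0, 0.061] x 4 f=70
[47.9, 133.3, 15.8, 0.0, 0.0, 0.062] x 4 f=70
[56.0, 130.1, 15.8, 0.0, 0.0, 0.061] x 4 f=70
cmd [ 5.7299e+02 -2.4204e+02  2.1004e+02 -3.1000e-01]
```

step_arm(
  deltas=[
    [31.1,138.2,15.8,0,0,0.062],
    [31.1,138.2,15.8,0,0,0.062],
    [31.1,138.2,15.8,0,0,0.062],
    [31.1,138.2,15.8,0,0,0.062],
  ],
  fingers=70,
)

```text
time: 13.97
tool_pos: [506.5, 173.3, 254.4]
tcp_rot: [3.138, 0.004, -0.134]
contact_force: [-0.7, 0.7, -0.4]
grip_width: 56.0
```

step_arm(
  deltas=[
    [39.6,136,15.8,0,0,0.061],
    [39.6,136,15.8,0,0,0.061],
    [39.6,136,15.8,0,0,0.061],
    [39.6,136,15.8,0,0,0.061],
  ],
)

```text
time: 14.3
tool_pos: [527.8, 32.9, 238.7]
tcp_rot: [3.139, 0.004, -0.196]
contact_force: [1.1, 1.1, -0.6]
grip_width: 69.7
```

step_arm(
  deltas=[
    [47.9,133.3,15.8,0,0,0.062],
    [47.9,133.3,15.8,0,0,0.062],
    [47.9,133.3,15.8,0,0,0.062],
    [47.9,133.3,15.8,0,0,0.062],
  ],
)

```text
time: 14.63
tool_pos: [549.0, -107.4, 222.7]
tcp_rot: [3.14, 0.004, -0.258]
contact_force: [0.4, -0.4, 0.3]
grip_width: 69.8
```

step_arm(
  deltas=[
    [56,130.1,15.8,0,0,0.061],
    [56,130.1,15.8,0,0,0.061],
    [56,130.1,15.8,0,0,0.061],
    [56,130.1,15.8,0,0,0.061],
    [56,130.1,15.8,0,0,0.061],
  ],
)

```text
time: 15.05
tool_pos: [569.8, -247.1, 206.1]
tcp_rot: [3.141, 0.004, -0.321]
contact_force: [-1.2, 0.2, -0.9]
grip_width: 70.2
```

```bash
cat >> h.py <<'E'
def mine(z=8,near=None,r=60):
    bot.capture('wrist')
    for n in ('wrist','wrist','top'):
        p=bot.capture(n)
        for l in layers(p,z):
            if near is None or np.hypot(l['c'][0]-near[0],l['c'][1]-near[1])<r: print(n,l)
    o=bot.get_obs();print(round(o['time'],2),o['tool_pos'].round(1),o['tcp_rot'].round(3),o['contact_force'].round(1))
    return p
E
python3 - <<'E'
from h import *
mine(12,(624,-258))
E
```

```text
wrist {'px': array([322., 155.]), 'c': (625.2, -258.8), 'yaw': np.float64(-0.319), 'size': (81.1, 44.4), 'fill': 1.03}
wrist {'px': array([324., 155.]), 'c': (624.9, -258.7), 'yaw': np.float64(-0.317), 'size': (81.3, 44.4), 'fill': 1.03}
15.25 [ 570.4 -241.2  208.9] [-3.141e+00  2.000e-03 -3.150e-01] [-0.1  0.7 -0.5]
```

```bash
python3 - <<'E'
from plan import *
plan([[624.5,-258.7,100,-.317,None,1],[624.5,-258.7,28,-.317,None,2]],sp=41,settle=0)
E
```

```text
[54.1, 0.1, 110.0, 0.0, 0.0, 0.006] x 4 
[0.0, -0.0, 72.0, 0.0, 0.0, -0.0] x 4 
cmd [ 6.2446e+02 -2.5869e+02  2.8040e+01 -3.2000e-01]
```

```bash
python3 - <<'E'
from plan import *
plan([[624.5,-258.7,150,-.317,None,1],[503.3,319.4,150,-.065,None,2]],sp=38,settle=0)
E
```

```text
[0.0, -0.0, -122.0, 0.0, 0.0, -0.0] x 5 
[-73.8, -127.9, 0.0, 0.0, 0.0, -0.063] x 5 
[-65.6, -132.3, 0.0, 0.0, 0.0, -0.063] x 5 
[-57.2, -136.1, 0.0, 0.0, 0.0, -0.063] x 5 
[-48.5, -139.5, 0.0, 0.0, 0.0, -0.063] x 5 
cmd [ 5.0334e+02  3.1941e+02  1.5004e+02 -6.0000e-02]
```

step_arm(
  deltas=[
    [15,0,40,0,0,0.006],
    [35,0,80,0,0,0.006],
    [54.1,0.1,110,0,0,0.006],
    [54.1,0.1,110,0,0,0.006],
  ],
)

```text
time: 15.58
tool_pos: [620.5, -255.9, 89.2]
tcp_rot: [-3.139, 0.015, -0.319]
contact_force: [-3.1, 1.4, -2.1]
grip_width: 70.0
```

step_arm(
  deltas=[
    [0,0,35,0,0,0],
    [0,0,65,0,0,0],
    [0,0,72,0,0,0],
    [0,0,72,0,0,0],
  ],
)

```text
time: 15.92
tool_pos: [621.2, -257.1, 27.8]
tcp_rot: [-3.141, 0.003, -0.32]
contact_force: [0.2, 0.0, 1.2]
grip_width: 70.2
```

step_arm(
  deltas=[
    [0,0,0,0,0,0],
    [0,0,0,0,0,0],
    [0,0,0,0,0,0],
    [0,0,0,0,0,0],
    [0,0,0,0,0,0],
  ],
  fingers=38,
)

```text
time: 16.33
tool_pos: [622.5, -259.0, 29.2]
tcp_rot: [3.141, -0.002, -0.321]
contact_force: [-1.4, 0.9, 4.2]
grip_width: 45.5
```

```bash
cat >> plan.py <<'E'
def sync(n=4):
    from h import bot
    R=[]
    for i in range(n):
        bot.capture('wrist'); o=bot.get_obs(); R.append([*o['tool_pos'],o['tcp_rot'][2]])
    R=np.array(R); s=R.mean(0); print('was',np.round(load(),1),'sync',s.round(2),'sd',R.std(0).round(2)); json.dump(s.tolist(),open(F,'w'))
E
python3 - <<'E'
from plan import *
sync()
s=load()
plan([[s[0],s[1],150,-.32,None,1],[501.3,319.5,150,-.065,None,2]],sp=36,settle=0)
E
```

```text
was [ 5.033e+02  3.194e+02  1.500e+02 -1.000e-01] sync [ 6.2256e+02 -2.5904e+02  2.9220e+01 -3.2000e-01] sd [0.01 0.01 0.   0.  ]
[0.0, -0.0, -120.8, 0.0, 0.0, -0.001] x 5 
[-74.3, -127.7, 0.0, 0.0, 0.0, -0.064] x 5 
[-66.0, -132.2, 0.0, 0.0, 0.0, -0.064] x 5 
[-57.4, -136.2, 0.0, 0.0, 0.0, -0.064] x 5 
[-48.5, -139.6, 0.0, 0.0, 0.0, -0.063] x 5 
cmd [ 5.0129e+02  3.1948e+02  1.5002e+02 -7.0000e-02]
```

step_arm(
  deltas=[
    [0,0,-25,0,0,0],
    [0,0,-58,0,0,0],
    [0,0,-92,0,0,0],
    [0,0,-120.8,0,0,0],
  ],
)

```text
time: 16.87
tool_pos: [622.2, -259.0, 150.8]
tcp_rot: [3.141, -0.001, -0.321]
contact_force: [-0.2, -0.0, -0.3]
grip_width: 45.5
```

step_arm(
  deltas=[
    [-18,-30,0,0,0,-0.015],
    [-37,-64,0,0,0,-0.03],
    [-55,-95,0,0,0,-0.047],
    [-74.3,-127.7,0,0,0,-0.064],
    [-74.3,-127.7,0,0,0,-0.064],
  ],
)

```text
time: 17.28
tool_pos: [590.1, -108.0, 148.8]
tcp_rot: [-3.139, 0.003, -0.252]
contact_force: [1.1, -0.2, -0.6]
grip_width: 45.4
```

step_arm(
  deltas=[
    [-16.5,-33,0,0,0,-0.016],
    [-33,-66,0,0,0,-0.032],
    [-49.5,-99,0,0,0,-0.048],
    [-66,-132.2,0,0,0,-0.064],
    [-66,-132.2,0,0,0,-0.064],
  ],
)

```text
time: 17.7
tool_pos: [559.9, 35.9, 148.8]
tcp_rot: [-3.14, 0.002, -0.188]
contact_force: [-0.3, 0.3, -0.3]
grip_width: 45.6
```

step_arm(
  deltas=[
    [-14,-34,0,0,0,-0.016],
    [-28,-68,0,0,0,-0.032],
    [-42,-102,0,0,0,-0.048],
    [-57.4,-136.2,0,0,0,-0.064],
    [-57.4,-136.2,0,0,0,-0.064],
  ],
)

```text
time: 18.12
tool_pos: [529.9, 180.2, 148.8]
tcp_rot: [-3.14, 0.001, -0.124]
contact_force: [-0.5, 0.2, -1.3]
grip_width: 45.4
```

step_arm(
  deltas=[
    [-12,-35,0,0,0,-0.016],
    [-24,-70,0,0,0,-0.032],
    [-36,-105,0,0,0,-0.048],
    [-48.5,-139.6,0,0,0,-0.064],
    [-48.5,-139.6,0,0,0,-0.064],
  ],
)

```text
time: 18.53
tool_pos: [500.1, 324.7, 148.7]
tcp_rot: [-3.139, 0.0, -0.06]
contact_force: [-0.5, 0.0, -0.8]
grip_width: 45.2
```

```bash
python3 - <<'E'
from plan import *
from h import *
sync()
p=bot.capture('wrist');s=bot.capture('scene');print(bot.get_obs()['grip_width'],bot.get_obs()['contact_force'])
cv2.imwrite('pics/s8.png',np.hstack([cv2.resize(s['color'][190:290,400:500,::-1],(400,400),interpolation=cv2.INTER_CUBIC),cv2.resize(p['color'][80:480,120:520,::-1],(400,400))]))
E
```

```text
was [ 5.013e+02  3.195e+02  1.500e+02 -1.000e-01] sync [ 5.0144e+02  3.1993e+02  1.4850e+02 -6.0000e-02] sd [0.41 1.33 0.04 0.  ]
45.854754671495776 [ 0.48649251 -0.52158356 -0.37377954]
```

View pics/s8.png

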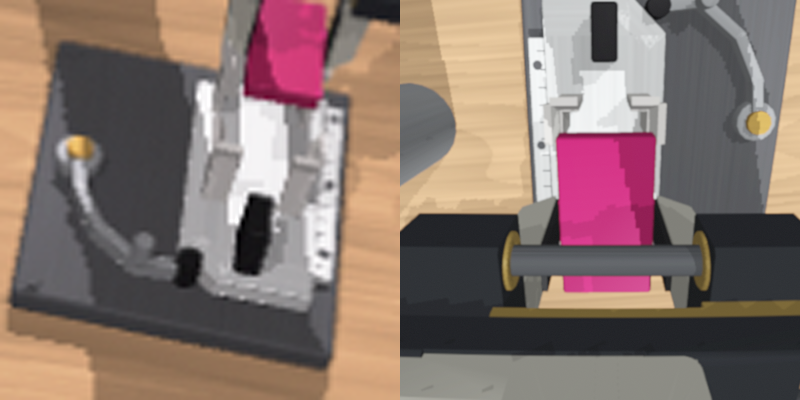

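```bash
python3 - <<'E'
from plan import *
from h import *
p=bot.capture('wrist');o=bot.get_obs();T=o['tool_pos'];print(T,o['tcp_rot'])
hsv=cv2.cvtColor(p['color'],cv2.COLOR_RGB2HSV)
a=at(p,278,215,T[2]-17);b=at(p,375,214,T[2]-17)
print(a,b,np.linalg.norm(a-b))
t=np.array([np.cos(-.0648),np.sin(-.0648)])
m=(a+b)[:2]/2-T[:2];print('along x',m@t,'y',m@[-t[1],t[0]], 'edge angle',np.arctan2(*( (a-b)[:2]*[-1,1])))
E
```

```text
[502.13226    318.21530988 148.81791817] [ 3.14123873e+00  1.29045597e-05 -6.73836981e-02]
[548.20295804 336.22021539 131.81791817] [545.78056937 293.11629719 131.81791817] 43.171932210894155
along x 44.99504148431027 y -0.6347471783242645 edge angle -0.05613975214248575
```

step_arm(
  deltas=[
    [0,0,20,0,0,0],
    [0,0,40,0,0,0],
    [0,0,50,0,0,0],
    [0,0,58,0,0,0],
    [0,0,66,0,0,0],
  ],
)

```text
time: 19.3
tool_pos: [501.9, 319.2, 82.5]
tcp_rot: [3.142, -0.0, -0.066]
contact_force: [0.6, -0.3, 0.2]
grip_width: 45.4
```

step_arm(
  deltas=[
    [0,0,6,0,0,0],
    [0,0,11,0,0,0],
    [0,0,15,0,0,0],
    [0,0,18,0,0,0],
    [0,0,18,0,0,0],
  ],
)

```text
time: 19.72
tool_pos: [501.3, 319.7, 64.4]
tcp_rot: [3.141, 0.0, -0.065]
contact_force: [-0.3, -0.3, -0.8]
grip_width: 45.4
```

step_arm(
  deltas=[
    [0,0,1.5,0,0,0],
    [0,0,2.5,0,0,0],
    [0,0,2.5,0,0,0],
  ],
)

```text
time: 19.97
tool_pos: [501.5, 319.7, 62.3]
tcp_rot: [3.142, -0.0, -0.065]
contact_force: [0.6, 0.2, -0.6]
grip_width: 45.6
```

step_arm(
  deltas=[
    [0,0,0.8,0,0,0],
    [0,0,0.8,0,0,0],
  ],
)

```text
time: 20.13
tool_pos: [501.5, 319.7, 61.5]
tcp_rot: [3.142, -0.0, -0.065]
contact_force: [0.6, 0.3, -1.2]
grip_width: 45.7
```

step_arm(
  deltas=[
    [0,0,0,0,0,0],
    [0,0,0,0,0,0],
    [0,0,0,0,0,0],
  ],
  fingers=58,
)

```text
time: 20.38
tool_pos: [501.6, 319.8, 61.6]
tcp_rot: [-3.142, -0.0, -0.065]
contact_force: [0.0, -1.0, 0.6]
grip_width: 57.1
```

step_arm(
  deltas=[
    [0,0,-20,0,0,0],
    [0,0,-55,0,0,0],
    [0,0,-90,0,0,0],
    [-30,0,-120,0,0,0],
    [-40,0,-130,0,0,0],
  ],
)

```text
time: 20.8
tool_pos: [461.1, 323.2, 195.9]
tcp_rot: [-3.138, -0.004, -0.065]
contact_force: [0.7, 0.7, 0.1]
grip_width: 58.1
```

```bash
python3 - <<'E'
from plan import *
from h import *
sync()
p=bot.capture('wrist')
g=ortho(p,430,640,240,390,44,2.8);cv2.imwrite('pics/o9.png',g)
for l in layers(p,44): print(l)
for l in layers(bot.capture('top')):
    if l['c'][0]<700: print(l)
plan([[575,-20,200,-.18,70,2]],sp=36,settle=0)
E
```

```text
was [ 5.014e+02  3.199e+02  1.485e+02 -1.000e-01] sync [ 4.6096e+02  3.2284e+02  1.9319e+02 -6.0000e-02] sd [0.54 0.49 2.07 0.  ]
{'px': array([326., 178.]), 'c': (503.8, 319.3), 'yaw': np.float64(-0.055), 'size': (81.4, 43.6), 'fill': 1.03}
{'px': array([363., 300.]), 'c': (446.9, -155.3), 'yaw': np.float64(-0.154), 'size': (83.3, 45.0), 'fill': 0.64}
{'px': array([414., 294.]), 'c': (458.4, -283.0), 'yaw': np.float64(0.136), 'size': (82.8, 44.8), 'fill': 0.64}
{'px': array([172., 272.]), 'c': (524.6, 327.7), 'yaw': np.float64(1.554), 'size': (46.8, 40.5), 'fill': 1.13}
{'px': array([311., 231.]), 'c': (622.7, -26.8), 'yaw': np.float64(-0.183), 'size': (83.1, 45.0), 'fill': 0.65}
{'px': array([358., 227.]), 'c': (631.1, -146.9), 'yaw': np.float64(0.089), 'size': (83.5, 44.3), 'fill': 1.09}
[45.3, 111.6, -2.3, 0.0, 0.0, 0.039] x 5 f=70
[49.5, 109.8, -2.3, 0.0, 0.0, 0.038] x 5 f=70
[53.7, 107.8, -2.2, 0.0, 0.0, 0.039] x 5 f=70
cmd [ 5.7497e+02 -2.0020e+01  1.9999e+02 -1.8000e-01]
```

View pics/o9.png

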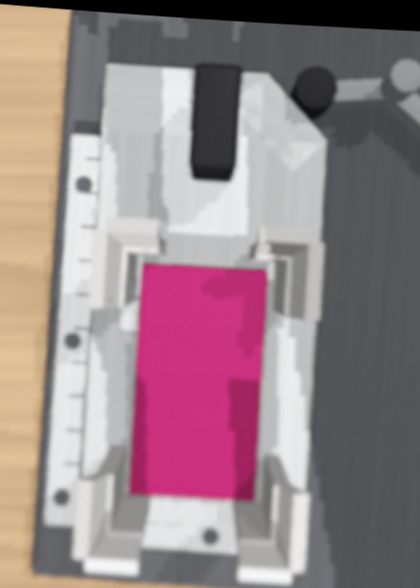

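step_arm(
  deltas=[
    [11,28,-0.5,0,0,0.01],
    [22,56,-1,0,0,0.02],
    [33,84,-2,0,0,0.03],
    [45.3,111.6,-2.3,0,0,0.039],
  ],
  fingers=66,
)

```text
time: 21.43
tool_pos: [499.6, 206.4, 192.0]
tcp_rot: [3.14, 0.003, -0.104]
contact_force: [1.1, -0.3, -0.3]
grip_width: 65.8
```

step_arm(
  deltas=[
    [12,28,-0.5,0,0,0.01],
    [24,56,-1,0,0,0.02],
    [36,84,-2,0,0,0.03],
    [49.5,109.8,-2.3,0,0,0.038],
  ],
)

```text
time: 21.77
tool_pos: [537.4, 91.5, 194.3]
tcp_rot: [3.141, 0.003, -0.144]
contact_force: [0.1, 1.3, -0.2]
grip_width: 65.9
```

step_arm(
  deltas=[
    [13,28,-0.5,0,0,0.01],
    [26,56,-1,0,0,0.02],
    [42,90,-2,0,0,0.03],
    [53.7,107.8,-2.2,0,0,0.039],
    [53.7,107.8,-2.2,0,0,0.039],
  ],
)

```text
time: 22.18
tool_pos: [576.5, -25.5, 196.2]
tcp_rot: [3.14, 0.001, -0.187]
contact_force: [-0.1, 0.1, -0.0]
grip_width: 66.0
```

step_arm(
  deltas=[
    [0,0,0,0,0,0],
    [0,0,0,0,0,0],
    [0,0,0,0,0,0],
  ],
)

```text
time: 22.43
tool_pos: [574.7, -19.7, 197.4]
tcp_rot: [-3.141, 0.002, -0.18]
contact_force: [-0.1, 0.2, -0.4]
grip_width: 65.8
```

```bash
cat >> h.py <<'E'
def pick(near,z=8,tz=26.5,dry=False):
    import plan as P
    P.sync()
    for _ in range(2):
        p=bot.capture('wrist')
        L=[l for l in layers(p,z) if np.hypot(l['c'][0]-near[0],l['c'][1]-near[1])<70]
        for l in L: print(l)
    L=L[0]; x,y=L['c']; yw=float(L['yaw'])
    P.plan([[x,y,90,yw,None,1],[x,y,tz,yw,None,2]],sp=40,settle=0)
E
python3 - <<'E'
from h import *
pick((622.7,-26.8))
E
```

```text
was [ 5.75e+02 -2.00e+01  2.00e+02 -2.00e-01] sync [ 5.7493e+02 -1.9640e+01  1.9809e+02 -1.8000e-01] sd [0.07 0.07 0.21 0.  ]
{'px': array([324., 165.]), 'c': (624.1, -27.3), 'yaw': np.float64(-0.181), 'size': (82.1, 44.4), 'fill': 0.6}
{'px': array([324., 165.]), 'c': (623.8, -27.3), 'yaw': np.float64(-0.18), 'size': (81.3, 44.3), 'fill': 0.59}
[49.5, -1.2, 108.1, 0.0, 0.0, 0.0] x 4 
[-0.0, 0.0, 63.5, 0.0, 0.0, 0.0] x 4 
cmd [ 6.2384e+02 -2.7300e+01  2.6490e+01 -1.8000e-01]
```

step_arm(
  deltas=[
    [15,0,35,0,0,0],
    [33,-1,70,0,0,0],
    [49.5,-1.2,102,0,0,0],
    [49.5,-1.2,108.1,0,0,0],
  ],
)

```text
time: 23.07
tool_pos: [623.2, -28.3, 84.2]
tcp_rot: [3.141, 0.007, -0.181]
contact_force: [-1.4, -0.1, -0.5]
grip_width: 65.8
```

step_arm(
  deltas=[
    [0,0,30,0,0,0],
    [0,0,55,0,0,0],
    [0,0,63.5,0,0,0],
    [0,0,63.5,0,0,0],
    [0,0,63.5,0,0,0],
  ],
)

```text
time: 23.48
tool_pos: [624.2, -28.3, 28.0]
tcp_rot: [3.142, -0.001, -0.181]
contact_force: [0.2, -0.3, 0.0]
grip_width: 66.0
```

step_arm(
  deltas=[
    [0,0,0,0,0,0],
    [0,0,0,0,0,0],
    [0,0,0,0,0,0],
    [0,0,0,0,0,0],
    [0,0,0,0,0,0],
  ],
  fingers=38,
)

```text
time: 23.9
tool_pos: [624.3, -28.4, 27.3]
tcp_rot: [3.142, -0.001, -0.181]
contact_force: [-0.7, 0.0, 4.5]
grip_width: 45.4
```

```bash
python3 - <<'E'
from plan import *
sync(3); s=load()
plan([[s[0],s[1],150,s[3],None,1],[503.5,319.4,150,-.065,None,2]],sp=37,settle=0)
E
```

```text
was [ 6.238e+02 -2.730e+01  2.650e+01 -2.000e-01] sync [ 6.2432e+02 -2.8430e+01  2.7350e+01 -1.8000e-01] sd [0.   0.02 0.01 0.  ]
[0.0, -0.0, -122.7, 0.0, 0.0, -0.0] x 5 
[-60.5, -106.8, 0.0, 0.0, 0.0, -0.039] x 4 
[-56.3, -109.1, 0.0, 0.0, 0.0, -0.039] x 4 
[-52.0, -111.1, 0.0, 0.0, 0.0, -0.038] x 4 
cmd [ 5.0350e+02  3.1937e+02  1.5005e+02 -7.0000e-02]
```

step_arm(
  deltas=[
    [0,0,-25,0,0,0],
    [0,0,-58,0,0,0],
    [0,0,-92,0,0,0],
    [0,0,-122.7,0,0,0],
  ],
)

```text
time: 24.38
tool_pos: [624.0, -28.4, 150.8]
tcp_rot: [3.141, 0.0, -0.181]
contact_force: [0.7, -0.8, 0.6]
grip_width: 45.5
```

step_arm(
  deltas=[
    [-15,-26,0,0,0,-0.01],
    [-30,-53,0,0,0,-0.02],
    [-45,-80,0,0,0,-0.03],
    [-60.5,-106.8,0,0,0,-0.039],
  ],
)

```text
time: 24.72
tool_pos: [583.2, 88.5, 149.3]
tcp_rot: [3.142, 0.0, -0.142]
contact_force: [0.5, 0.9, -0.5]
grip_width: 45.5
```

step_arm(
  deltas=[
    [-14,-27,0,0,0,-0.01],
    [-28,-54,0,0,0,-0.02],
    [-42,-81,0,0,0,-0.03],
    [-56.3,-109.1,0,0,0,-0.039],
  ],
)

```text
time: 25.05
tool_pos: [542.8, 204.7, 149.1]
tcp_rot: [3.141, 0.0, -0.103]
contact_force: [0.4, -0.3, -0.1]
grip_width: 45.5
```

step_arm(
  deltas=[
    [-13,-29,0,0,0,-0.01],
    [-27,-60,0,0,0,-0.02],
    [-43,-92,0,0,0,-0.03],
    [-52,-111.1,0,0,0,-0.038],
    [-52,-111.1,0,0,0,-0.038],
  ],
)

```text
time: 25.47
tool_pos: [501.2, 323.3, 149.0]
tcp_rot: [-3.141, 0.001, -0.06]
contact_force: [0.5, 0.0, -0.2]
grip_width: 45.6
```

step_arm(
  deltas=[
    [0,0,0,0,0,0],
    [0,0,0,0,0,0],
    [0,0,0,0,0,0],
  ],
)

```text
time: 25.72
tool_pos: [503.7, 318.3, 149.2]
tcp_rot: [3.141, 0.0, -0.067]
contact_force: [-0.5, -0.3, -0.0]
grip_width: 45.7
```

```bash
python3 - <<'E'
from plan import *
sync(4)
E
```

```text
was [ 5.035e+02  3.194e+02  1.500e+02 -1.000e-01] sync [ 5.0381e+02  3.1834e+02  1.4933e+02 -7.0000e-02] sd [0.03 0.11 0.04 0.  ]
```

step_arm(
  deltas=[
    [0,-1,22,0,0,0],
    [0,-1,40,0,0,0],
    [0,-1,50,0,0,0],
    [0,-1,60,0,0,0],
    [0,-1,66,0,0,0],
  ],
)

```text
time: 26.33
tool_pos: [503.3, 320.0, 82.4]
tcp_rot: [3.141, 0.001, -0.066]
contact_force: [0.5, 0.1, -0.3]
grip_width: 45.2
```

step_arm(
  deltas=[
    [0,0,4,0,0,0],
    [0,0,8,0,0,0],
    [0,0,10,0,0,0],
    [0,0,11.5,0,0,0],
    [0,0,11.5,0,0,0],
  ],
)

```text
time: 26.75
tool_pos: [503.4, 320.5, 72.0]
tcp_rot: [-3.142, -0.0, -0.065]
contact_force: [-0.7, 0.2, -0.5]
grip_width: 45.4
```

step_arm(
  deltas=[
    [0,0,0,0,0,0],
    [0,0,0,0,0,0],
    [0,0,0,0,0,0],
  ],
  fingers=58,
)

```text
time: 27.0
tool_pos: [503.5, 320.5, 72.2]
tcp_rot: [-3.141, -0.001, -0.065]
contact_force: [0.2, 0.5, 0.5]
grip_width: 57.1
```

step_arm(
  deltas=[
    [0,0,-20,0,0,0],
    [0,0,-55,0,0,0],
    [0,0,-90,0,0,0],
    [-30,0,-115,0,0,0],
    [-40,0,-120,0,0,0],
  ],
)

```text
time: 27.42
tool_pos: [463.1, 324.0, 196.7]
tcp_rot: [-3.138, -0.005, -0.065]
contact_force: [0.2, 0.4, 0.7]
grip_width: 57.8
```

step_arm(
  deltas=[
    [0,0,0,0,0,0],
    [0,0,0,0,0,0],
    [0,0,0,0,0,0],
    [0,0,0,0,0,0],
  ],
)

```text
time: 27.75
tool_pos: [463.6, 322.6, 190.2]
tcp_rot: [3.14, 0.002, -0.066]
contact_force: [0.5, -0.1, -0.5]
grip_width: 57.8
```

```bash
python3 - <<'E'
from plan import *
from h import *
sync(3)
p=bot.capture('wrist')
for l in layers(p,52): print(l)
for l in layers(bot.capture('top')):
    if l['c'][0]<700: print(l)
plan([[402,-147,210,-.154,66,3]],sp=37,settle=0)
E
```

```text
was [ 5.038e+02  3.183e+02  1.493e+02 -1.000e-01] sync [ 4.6366e+02  3.2264e+02  1.9044e+02 -7.0000e-02] sd [0.01 0.04 0.16 0.  ]
{'px': array([325., 183.]), 'c': (503.4, 320.4), 'yaw': np.float64(-0.065), 'size': (82.0, 44.5), 'fill': 1.03}
{'px': array([363., 300.]), 'c': (446.9, -155.3), 'yaw': np.float64(-0.154), 'size': (83.3, 45.0), 'fill': 0.65}
{'px': array([414., 294.]), 'c': (458.4, -283.0), 'yaw': np.float64(0.136), 'size': (82.8, 44.8), 'fill': 0.63}
{'px': array([171., 272.]), 'c': (525.9, 329.7), 'yaw': np.float64(1.554), 'size': (50.8, 38.0), 'fill': 1.13}
{'px': array([358., 227.]), 'c': (631.1, -146.9), 'yaw': np.float64(0.086), 'size': (83.5, 44.4), 'fill': 1.09}
[-7.7, 118.2, -4.9, 0.0, 0.0, 0.022] x 4 f=66
[-5.1, 118.3, -4.9, 0.0, 0.0, 0.022] x 4 f=66
[-2.4, 118.4, -4.9, 0.0, 0.0, 0.022] x 4 f=66
[0.1, 118.4, -4.9, 0.0, 0.0, 0.022] x 4 f=66
cmd [ 4.0195e+02 -1.4701e+02  2.1004e+02 -1.5000e-01]
```

step_arm(
  deltas=[
    [-2,27,-1,0,0,0.005],
    [-4,58,-2,0,0,0.01],
    [-6,90,-3,0,0,0.016],
    [-7.7,118.2,-4.9,0,0,0.022],
  ],
  fingers=66,
)

```text
time: 28.33
tool_pos: [447.5, 204.1, 196.4]
tcp_rot: [3.141, 0.001, -0.087]
contact_force: [0.2, -0.1, 1.0]
grip_width: 65.6
```

step_arm(
  deltas=[
    [-1,29,-1,0,0,0.005],
    [-2,59,-2,0,0,0.01],
    [-4,89,-3,0,0,0.016],
    [-5.1,118.3,-4.9,0,0,0.022],
  ],
)

```text
time: 28.67
tool_pos: [432.2, 86.8, 201.6]
tcp_rot: [3.141, 0.0, -0.109]
contact_force: [0.5, -0.2, -0.7]
grip_width: 66.0
```

step_arm(
  deltas=[
    [-1,29,-1,0,0,0.005],
    [-1,59,-2,0,0,0.01],
    [-2,89,-3,0,0,0.016],
    [-2.4,118.4,-4.9,0,0,0.022],
  ],
)

```text
time: 29.0
tool_pos: [416.9, -30.7, 206.6]
tcp_rot: [3.141, 0.0, -0.132]
contact_force: [0.7, 0.0, -0.4]
grip_width: 65.9
```

step_arm(
  deltas=[
    [0,29,-1,0,0,0.005],
    [0,62,-2,0,0,0.01],
    [0,95,-3,0,0,0.016],
    [0.1,118.4,-4.9,0,0,0.022],
    [0.1,118.4,-4.9,0,0,0.022],
  ],
)

```text
time: 29.42
tool_pos: [402.0, -150.5, 211.8]
tcp_rot: [3.14, -0.001, -0.157]
contact_force: [0.5, -0.8, -0.5]
grip_width: 66.1
```

step_arm(
  deltas=[
    [0,0,0,0,0,0],
    [0,0,0,0,0,0],
    [0,0,0,0,0,0],
    [0,0,0,0,0,0],
  ],
)

```text
time: 29.75
tool_pos: [402.1, -145.7, 211.5]
tcp_rot: [-3.141, 0.0, -0.152]
contact_force: [-0.3, -0.3, -0.5]
grip_width: 66.1
```

```bash
python3 - <<'E'
from h import *
pick((447,-155))
E
```

```text
was [ 4.02e+02 -1.47e+02  2.10e+02 -2.00e-01] sync [ 4.0210e+02 -1.4594e+02  2.1151e+02 -1.5000e-01] sd [0.01 0.14 0.02 0.  ]
{'px': array([329., 166.]), 'c': (447.8, -156.0), 'yaw': np.float64(-0.155), 'size': (82.0, 44.4), 'fill': 0.59}
{'px': array([329., 166.]), 'c': (447.8, -156.1), 'yaw': np.float64(-0.158), 'size': (82.1, 44.2), 'fill': 0.6}
[46.7, 3.1, 121.5, 0.0, 0.0, 0.006] x 5 
[0.0, 0.0, 63.5, 0.0, 0.0, 0.0] x 4 
cmd [ 4.4780e+02 -1.5607e+02  2.6510e+01 -1.6000e-01]
```

```bash
python3 - <<'E'
from plan import *
s=load()
plan([[s[0],s[1],150,s[3],None,1],[503.5,319.2,150,-.065,None,2]],sp=37,settle=0)
E
```

```text
[0.0, -0.0, -123.5, 0.0, 0.0, -0.0] x 5 
[-6.6, -159.4, 0.0, 0.0, 0.0, -0.031] x 5 
[-1.6, -159.5, 0.0, 0.0, 0.0, -0.031] x 5 
[3.4, -159.4, 0.0, 0.0, 0.0, -0.031] x 5 
cmd [ 5.0354e+02  3.1915e+02  1.5001e+02 -6.0000e-02]
```

step_arm(
  deltas=[
    [12,1,30,0,0,0],
    [26,2,65,0,0,0.003],
    [40,3.1,98,0,0,0.006],
    [46.7,3.1,121.5,0,0,0.006],
    [46.7,3.1,121.5,0,0,0.006],
  ],
)

```text
time: 30.47
tool_pos: [446.4, -155.9, 85.9]
tcp_rot: [-3.139, 0.007, -0.159]
contact_force: [-0.9, 0.2, -0.5]
grip_width: 65.7
```

step_arm(
  deltas=[
    [0,0,30,0,0,0],
    [0,0,55,0,0,0],
    [0,0,63.5,0,0,0],
    [0,0,63.5,0,0,0],
    [0,0,63.5,0,0,0],
  ],
)

```text
time: 30.88
tool_pos: [448.0, -157.1, 27.6]
tcp_rot: [3.141, -0.001, -0.159]
contact_force: [-0.1, 0.3, 1.0]
grip_width: 66.0
```

step_arm(
  deltas=[
    [0,0,0,0,0,0],
    [0,0,0,0,0,0],
    [0,0,0,0,0,0],
    [0,0,0,0,0,0],
    [0,0,0,0,0,0],
  ],
  fingers=38,
)

```text
time: 31.3
tool_pos: [448.0, -157.1, 27.2]
tcp_rot: [3.141, -0.001, -0.159]
contact_force: [-1.0, -0.4, 6.8]
grip_width: 45.5
```

step_arm(
  deltas=[
    [0,0,-25,0,0,0],
    [0,0,-58,0,0,0],
    [0,0,-92,0,0,0],
    [0,0,-123.5,0,0,0],
  ],
)

```text
time: 31.63
tool_pos: [447.4, -156.7, 151.6]
tcp_rot: [-3.142, 0.0, -0.159]
contact_force: [-0.1, -0.0, -0.4]
grip_width: 45.5
```

step_arm(
  deltas=[
    [-1,-28,0,0,0,-0.006],
    [-3,-60,0,0,0,-0.012],
    [-4,-93,0,0,0,-0.019],
    [-5,-126,0,0,0,-0.025],
    [-6.6,-159.4,0,0,0,-0.031],
  ],
)

```text
time: 32.05
tool_pos: [466.3, 2.9, 150.2]
tcp_rot: [3.141, -0.0, -0.129]
contact_force: [0.6, -0.2, -0.3]
grip_width: 45.5
```

step_arm(
  deltas=[
    [0,-32,0,0,0,-0.006],
    [-1,-64,0,0,0,-0.012],
    [-1,-96,0,0,0,-0.019],
    [-1.5,-128,0,0,0,-0.025],
    [-1.6,-159.5,0,0,0,-0.031],
  ],
)

```text
time: 32.47
tool_pos: [484.9, 161.6, 150.0]
tcp_rot: [3.141, 0.0, -0.097]
contact_force: [0.3, -0.3, 0.4]
grip_width: 45.3
```

step_arm(
  deltas=[
    [1,-32,0,0,0,-0.006],
    [1,-64,0,0,0,-0.012],
    [2,-98,0,0,0,-0.019],
    [3,-132,0,0,0,-0.025],
    [3.4,-160.4,0,0,0,-0.031],
  ],
)

```text
time: 32.88
tool_pos: [503.9, 321.5, 149.9]
tcp_rot: [-3.141, 0.0, -0.065]
contact_force: [0.5, -0.3, -0.2]
grip_width: 45.6
```

step_arm(
  deltas=[
    [0,0,0,0,0,0],
    [0,0,0,0,0,0],
    [0,0,0,0,0,0],
    [0,0,0,0,0,0],
    [0,0,0,0,0,0],
  ],
)

```text
time: 33.3
tool_pos: [504.3, 318.1, 150.1]
tcp_rot: [3.141, 0.0, -0.068]
contact_force: [-0.2, -0.2, -0.7]
grip_width: 45.5
```

step_arm(
  deltas=[
    [0,0,20,0,0,0],
    [0,0,36,0,0,0],
    [0,0,46,0,0,0],
    [0,0,55,0,0,0],
    [0,0,55,0,0,0],
  ],
)

```text
time: 33.72
tool_pos: [503.5, 318.4, 93.3]
tcp_rot: [3.14, 0.003, -0.067]
contact_force: [-0.3, 0.1, 0.1]
grip_width: 45.3
```

step_arm(
  deltas=[
    [0,0,5,0,0,0],
    [0,0,10,0,0,0],
    [0,0,14,0,0,0],
    [0,0,14,0,0,0],
    [0,0,14,0,0,0],
  ],
)

```text
time: 34.13
tool_pos: [504.2, 319.3, 81.0]
tcp_rot: [3.141, 0.0, -0.066]
contact_force: [-0.5, 0.2, -0.7]
grip_width: 45.5
```

step_arm(
  deltas=[
    [0,0,1.3,0,0,0],
    [0,0,1.3,0,0,0],
  ],
)

```text
time: 34.3
tool_pos: [504.2, 319.3, 79.8]
tcp_rot: [-3.142, -0.0, -0.066]
contact_force: [0.0, -0.0, -0.1]
grip_width: 45.3
```

step_arm(
  deltas=[
    [0,0,0,0,0,0],
    [0,0,0,0,0,0],
    [0,0,0,0,0,0],
  ],
  fingers=58,
)

```text
time: 34.55
tool_pos: [504.3, 319.3, 79.9]
tcp_rot: [-3.142, -0.0, -0.066]
contact_force: [0.1, 0.6, -0.1]
grip_width: 57.0
```

step_arm(
  deltas=[
    [0,0,-20,0,0,0],
    [0,0,-55,0,0,0],
    [0,0,-90,0,0,0],
    [-30,0,-110,0,0,0],
    [-40,0,-110,0,0,0],
  ],
)

```text
time: 34.97
tool_pos: [464.2, 323.0, 194.5]
tcp_rot: [-3.137, -0.006, -0.066]
contact_force: [0.1, 0.5, -0.4]
grip_width: 57.9
```

step_arm(
  deltas=[
    [0,0,0,0,0,0],
    [0,0,0,0,0,0],
    [0,0,0,0,0,0],
    [0,0,0,0,0,0],
    [0,0,0,0,0,0],
  ],
)

```text
time: 35.38
tool_pos: [464.6, 321.6, 188.4]
tcp_rot: [3.14, 0.002, -0.067]
contact_force: [-0.4, 0.4, -0.2]
grip_width: 57.9
```

```bash
python3 - <<'E'
from plan import *
from h import *
sync(3)
p=bot.capture('wrist')
for l in layers(p,60): print(l)
for l in layers(bot.capture('top')):
    if l['c'][0]<700: print(l)
plan([[412,-290,210,.136,66,3]],sp=37,settle=0)
E
```

```text
was [ 5.035e+02  3.192e+02  1.500e+02 -1.000e-01] sync [ 4.6453e+02  3.2167e+02  1.8879e+02 -7.0000e-02] sd [0.04 0.04 0.16 0.  ]
{'px': array([325., 184.]), 'c': (503.8, 319.2), 'yaw': np.float64(-0.066), 'size': (81.7, 45.0), 'fill': 1.03}
{'px': array([414., 294.]), 'c': (458.4, -283.0), 'yaw': np.float64(0.136), 'size': (82.8, 44.8), 'fill': 0.63}
{'px': array([171., 271.]), 'c': (527.2, 330.2), 'yaw': np.float64(1.554), 'size': (51.8, 40.5), 'fill': 1.13}
{'px': array([358., 227.]), 'c': (631.1, -146.9), 'yaw': np.float64(0.086), 'size': (83.5, 44.4), 'fill': 1.09}
[-2.9, 153.5, -5.3, 0.0, 0.0, -0.051] x 5 f=66
[-10.7, 153.1, -5.3, 0.0, 0.0, -0.051] x 5 f=66
[-18.5, 152.3, -5.3, 0.0, 0.0, -0.05] x 5 f=66
[-26.2, 151.3, -5.3, 0.0, 0.0, -0.051] x 5 f=66
cmd [ 4.1199e+02 -2.9005e+02  2.0999e+02  1.4000e-01]
```

step_arm(
  deltas=[
    [-1,28,-1,0,0,-0.01],
    [-1,60,-2,0,0,-0.02],
    [-2,92,-3,0,0,-0.03],
    [-3,123,-4,0,0,-0.04],
    [-2.9,153.5,-5.3,0,0,-0.051],
  ],
  fingers=66,
)

```text
time: 36.05
tool_pos: [450.7, 167.6, 195.0]
tcp_rot: [3.141, -0.0, -0.014]
contact_force: [1.4, 0.7, 0.3]
grip_width: 65.5
```

step_arm(
  deltas=[
    [-2,31,-1,0,0,-0.01],
    [-4,62,-2,0,0,-0.02],
    [-6,93,-3,0,0,-0.03],
    [-8,123,-4,0,0,-0.04],
    [-10.7,153.1,-5.3,0,0,-0.051],
  ],
)

```text
time: 36.47
tool_pos: [438.0, 14.6, 200.5]
tcp_rot: [3.141, -0.001, 0.036]
contact_force: [0.3, 0.3, 0.4]
grip_width: 66.0
```

step_arm(
  deltas=[
    [-4,31,-1,0,0,-0.01],
    [-8,62,-2,0,0,-0.02],
    [-12,93,-3,0,0,-0.03],
    [-15,123,-4,0,0,-0.04],
    [-18.5,152.3,-5.3,0,0,-0.05],
  ],
)

```text
time: 36.88
tool_pos: [424.9, -138.5, 205.8]
tcp_rot: [3.141, -0.0, 0.086]
contact_force: [0.6, -0.3, -0.4]
grip_width: 66.2
```

step_arm(
  deltas=[
    [-5,31,-1,0,0,-0.01],
    [-11,63,-2,0,0,-0.02],
    [-17,96,-3,0,0,-0.03],
    [-23,128,-4,0,0,-0.04],
    [-26.2,151.3,-5.3,0,0,-0.051],
  ],
)

```text
time: 37.3
tool_pos: [411.4, -292.5, 211.0]
tcp_rot: [3.141, -0.0, 0.136]
contact_force: [0.5, 0.8, -0.2]
grip_width: 66.0
```

step_arm(
  deltas=[
    [0,0,0,0,0,0],
    [0,0,0,0,0,0],
    [0,0,0,0,0,0],
    [0,0,0,0,0,0],
    [0,0,0,0,0,0],
  ],
)

```text
time: 37.72
tool_pos: [412.2, -288.7, 211.0]
tcp_rot: [-3.141, 0.0, 0.138]
contact_force: [-0.0, 0.3, 0.1]
grip_width: 66.2
```

```bash
python3 - <<'E'
from h import *
bot.capture('wrist');bot.capture('wrist')
pick((458,-283))
import plan
s=plan.load()
plan.plan([[s[0],s[1],150,s[3],None,1],[503.7,319.3,150,-.065,None,2]],sp=37,settle=0)
E
```

```text
was [ 4.12e+02 -2.90e+02  2.10e+02  1.00e-01] sync [ 4.1218e+02 -2.8934e+02  2.1104e+02  1.4000e-01] sd [0.04 0.14 0.02 0.  ]
{'px': array([327., 166.]), 'c': (459.4, -284.1), 'yaw': np.float64(0.134), 'size': (81.8, 44.0), 'fill': 0.59}
{'px': array([327., 166.]), 'c': (459.4, -284.2), 'yaw': np.float64(0.134), 'size': (81.8, 44.0), 'fill': 0.59}
[47.5, 1.4, 121.0, 0.0, 0.0, 0.004] x 5 
[-0.0, -0.0, 63.5, 0.0, 0.0, -0.0] x 4 
cmd [ 4.5942e+02 -2.8421e+02  2.6540e+01  1.3000e-01]
[0.0, 0.0, -123.5, 0.0, 0.0, -0.0] x 5 
[31.1, -148.1, 0.0, 0.0, 0.0, 0.05] x 5 
[23.6, -149.4, 0.0, 0.0, 0.0, 0.05] x 5 
[16.1, -150.4, 0.0, 0.0, 0.0, 0.049] x 5 
[8.8, -151.0, 0.0, 0.0, 0.0, 0.05] x 5 
cmd [ 5.0371e+02  3.1926e+02  1.5004e+02 -7.0000e-02]
```

step_arm(
  deltas=[
    [12,0,30,0,0,0],
    [26,1,65,0,0,0.003],
    [40,1,98,0,0,0.004],
    [47.5,0.9,121,0,0,0.004],
    [47.5,0.9,121,0,0,0.004],
  ],
)

```text
time: 38.53
tool_pos: [458.0, -282.3, 85.3]
tcp_rot: [-3.135, 0.005, 0.134]
contact_force: [-1.1, -0.1, 0.3]
grip_width: 65.9
```

step_arm(
  deltas=[
    [0,0,30,0,0,0],
    [0,0,55,0,0,0],
    [0,0,63.5,0,0,0],
    [0,0,63.5,0,0,0],
    [0,0,63.5,0,0,0],
  ],
)

```text
time: 38.95
tool_pos: [459.4, -284.8, 27.7]
tcp_rot: [3.141, -0.001, 0.133]
contact_force: [0.6, -0.9, -0.4]
grip_width: 66.2
```

step_arm(
  deltas=[
    [0,0,0,0,0,0],
    [0,0,0,0,0,0],
    [0,0,0,0,0,0],
    [0,0,0,0,0,0],
    [0,0,0,0,0,0],
  ],
  fingers=38,
)

```text
time: 39.37
tool_pos: [459.4, -284.5, 27.1]
tcp_rot: [3.141, -0.001, 0.133]
contact_force: [-1.7, -0.0, 4.7]
grip_width: 45.4
```

step_arm(
  deltas=[
    [0,0,-25,0,0,0],
    [0,0,-58,0,0,0],
    [0,0,-92,0,0,0],
    [0,0,-123.5,0,0,0],
  ],
)

```text
time: 39.7
tool_pos: [459.0, -284.1, 151.4]
tcp_rot: [-3.141, 0.0, 0.133]
contact_force: [0.8, -0.5, 0.5]
grip_width: 45.2
```

step_arm(
  deltas=[
    [6,-28,0,0,0,0.01],
    [12,-56,0,0,0,0.02],
    [18,-86,0,0,0,0.03],
    [25,-117,0,0,0,0.04],
    [31.1,-148.1,0,0,0,0.05],
  ],
)

```text
time: 40.12
tool_pos: [470.2, -132.0, 150.0]
tcp_rot: [3.141, -0.0, 0.082]
contact_force: [0.8, 0.5, -0.1]
grip_width: 45.8
```

step_arm(
  deltas=[
    [5,-30,0,0,0,0.01],
    [10,-60,0,0,0,0.02],
    [15,-90,0,0,0,0.03],
    [19,-120,0,0,0,0.04],
    [23.6,-149.4,0,0,0,0.05],
  ],
)

```text
time: 40.53
tool_pos: [481.2, 19.1, 149.9]
tcp_rot: [3.142, 0.0, 0.032]
contact_force: [0.1, 0.9, -0.4]
grip_width: 45.6
```

step_arm(
  deltas=[
    [3,-30,0,0,0,0.01],
    [6,-60,0,0,0,0.02],
    [10,-90,0,0,0,0.03],
    [13,-120,0,0,0,0.04],
    [16.1,-150.4,0,0,0,0.049],
  ],
)

```text
time: 40.95
tool_pos: [492.5, 169.8, 149.9]
tcp_rot: [3.141, 0.0, -0.017]
contact_force: [0.5, -0.6, 0.1]
grip_width: 45.3
```

step_arm(
  deltas=[
    [2,-32,0,0,0,0.01],
    [4,-66,0,0,0,0.02],
    [6,-100,0,0,0,0.03],
    [8,-132,0,0,0,0.04],
    [8.8,-151,0,0,0,0.05],
  ],
)

```text
time: 41.37
tool_pos: [503.6, 322.3, 149.7]
tcp_rot: [-3.141, -0.0, -0.065]
contact_force: [-0.3, -0.1, -0.0]
grip_width: 45.1
```

step_arm(
  deltas=[
    [0,0,0,0,0,0],
    [0,0,0,0,0,0],
    [0,0,0,0,0,0],
    [0,0,0,0,0,0],
    [0,0,0,0,0,0],
  ],
)

```text
time: 41.78
tool_pos: [504.1, 318.0, 150.0]
tcp_rot: [3.141, 0.0, -0.068]
contact_force: [-0.1, -0.5, -1.0]
grip_width: 45.5
```

step_arm(
  deltas=[
    [0,0,20,0,0,0],
    [0,0,36,0,0,0],
    [0,0,42,0,0,0],
    [0,0,46,0,0,0],
    [0,0,46,0,0,0],
  ],
)

```text
time: 42.2
tool_pos: [503.9, 318.6, 103.5]
tcp_rot: [3.141, 0.001, -0.067]
contact_force: [0.4, 0.2, -0.0]
grip_width: 45.5
```

step_arm(
  deltas=[
    [0,0,5,0,0,0],
    [0,0,10,0,0,0],
    [0,0,14,0,0,0],
    [0,0,16,0,0,0],
    [0,0,16,0,0,0],
  ],
)

```text
time: 42.62
tool_pos: [503.7, 319.1, 87.4]
tcp_rot: [3.141, 0.001, -0.066]
contact_force: [0.0, 0.5, -0.2]
grip_width: 45.2
```

step_arm(
  deltas=[
    [0,0,0,0,0,0],
    [0,0,0,0,0,0],
  ],
)

```text
time: 42.78
tool_pos: [504.1, 319.3, 88.1]
tcp_rot: [-3.141, -0.0, -0.066]
contact_force: [-0.2, -0.4, -0.2]
grip_width: 45.4
```

step_arm(
  deltas=[
    [0,0,0.7,0,0,0],
    [0,0,0.7,0,0,0],
  ],
)

```text
time: 42.95
tool_pos: [504.0, 319.2, 87.3]
tcp_rot: [-3.142, -0.0, -0.066]
contact_force: [0.2, 0.5, 0.3]
grip_width: 45.5
```

step_arm(
  deltas=[
    [0,0,0,0,0,0],
    [0,0,0,0,0,0],
    [0,0,0,0,0,0],
  ],
  fingers=58,
)

```text
time: 43.2
tool_pos: [504.0, 319.2, 87.3]
tcp_rot: [3.142, -0.0, -0.066]
contact_force: [0.5, -0.6, 0.2]
grip_width: 57.2
```

step_arm(
  deltas=[
    [0,0,-20,0,0,0],
    [0,0,-55,0,0,0],
    [0,0,-90,0,0,0],
    [-30,0,-110,0,0,0],
    [-40,0,-110,0,0,0],
  ],
)

```text
time: 43.62
tool_pos: [463.9, 323.0, 202.0]
tcp_rot: [-3.137, -0.006, -0.066]
contact_force: [0.4, 1.4, -0.1]
grip_width: 58.3
```

step_arm(
  deltas=[
    [0,0,0,0,0,0],
    [0,0,0,0,0,0],
    [0,0,0,0,0,0],
    [0,0,0,0,0,0],
    [0,0,0,0,0,0],
  ],
)

```text
time: 44.03
tool_pos: [464.4, 321.5, 195.9]
tcp_rot: [3.14, 0.002, -0.067]
contact_force: [0.0, 0.8, 0.2]
grip_width: 57.9
```

```bash
python3 - <<'E'
from plan import *
from h import *
sync(4)
p=bot.capture('wrist')
g=ortho(p,430,640,240,390,68,2.8);cv2.imwrite('pics/o10.png',g)
for l in layers(p,68): print(l)
for l in layers(bot.capture('top')):
    if l['c'][0]<700: print(l)
plan([[582,-151,205,.086,66,3]],sp=37,settle=0)
E
```

```text
was [ 5.037e+02  3.193e+02  1.500e+02 -1.000e-01] sync [ 4.6431e+02  3.2162e+02  1.9638e+02 -7.0000e-02] sd [0.03 0.06 0.24 0.  ]
{'px': array([326., 184.]), 'c': (503.6, 319.1), 'yaw': np.float64(-0.066), 'size': (81.6, 44.9), 'fill': 1.03}
{'px': array([170., 271.]), 'c': (527.2, 331.4), 'yaw': np.float64(1.554), 'size': (54.2, 40.5), 'fill': 1.11}
{'px': array([358., 227.]), 'c': (631.1, -147.0), 'yaw': np.float64(0.086), 'size': (83.5, 44.1), 'fill': 1.09}
[37.2, 115.9, -2.2, 0.0, 0.0, -0.038] x 5 f=66
[32.8, 117.3, -2.1, 0.0, 0.0, -0.038] x 5 f=66
[28.3, 118.4, -2.2, 0.0, 0.0, -0.038] x 5 f=66
[23.8, 119.4, -2.1, 0.0, 0.0, -0.039] x 5 f=66
cmd [ 5.8198e+02 -1.5095e+02  2.0498e+02  9.0000e-02]
```

View pics/o10.png

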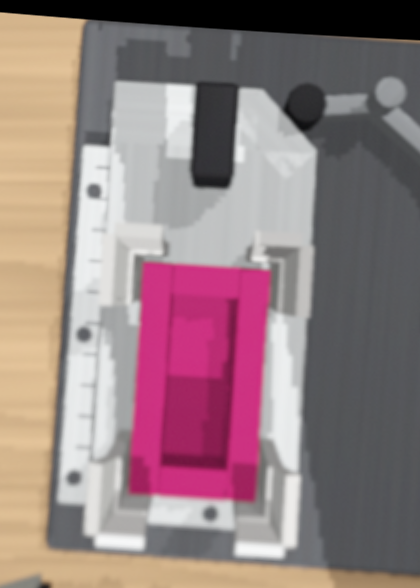

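The backing and all three spacers are squarely stacked in the pocket (corners at about (145,263) and (255,500)). The top comes next.

step_arm(
  deltas=[
    [9,28,0,0,0,-0.01],
    [18,57,-1,0,0,-0.02],
    [28,87,-2,0,0,-0.03],
    [37.2,115.9,-2.2,0,0,-0.038],
  ],
  fingers=66,
)

```text
time: 44.67
tool_pos: [493.7, 202.6, 199.6]
tcp_rot: [3.142, -0.001, -0.027]
contact_force: [0.4, -1.1, -0.2]
grip_width: 66.2
```

step_arm(
  deltas=[
    [8,29,0,0,0,-0.01],
    [16,58,-1,0,0,-0.02],
    [24,87,-2,0,0,-0.03],
    [32.8,117.3,-2.1,0,0,-0.038],
  ],
)

```text
time: 45.0
tool_pos: [523.2, 84.3, 201.8]
tcp_rot: [3.142, -0.001, 0.011]
contact_force: [1.5, 0.3, -0.2]
grip_width: 66.1
```

step_arm(
  deltas=[
    [7,29,0,0,0,-0.01],
    [14,59,-1,0,0,-0.02],
    [21,88,-2,0,0,-0.03],
    [28.3,118.4,-2.2,0,0,-0.038],
  ],
)

```text
time: 45.33
tool_pos: [552.7, -34.0, 204.0]
tcp_rot: [3.141, -0.001, 0.048]
contact_force: [0.7, -0.2, -0.3]
grip_width: 65.5
```

step_arm(
  deltas=[
    [6,30,0,0,0,-0.01],
    [13,64,-1,0,0,-0.02],
    [19,96,-2,0,0,-0.03],
    [23.8,119.4,-2.1,0,0,-0.039],
    [23.8,119.4,-2.1,0,0,-0.039],
  ],
)

```text
time: 45.75
tool_pos: [582.6, -155.4, 205.6]
tcp_rot: [3.139, -0.001, 0.083]
contact_force: [-0.1, -0.3, -0.5]
grip_width: 65.9
```

step_arm(
  deltas=[
    [0,0,0,0,0,0],
    [0,0,0,0,0,0],
    [0,0,0,0,0,0],
    [0,0,0,0,0,0],
    [0,0,0,0,0,0],
  ],
)

```text
time: 46.17
tool_pos: [581.9, -149.6, 206.0]
tcp_rot: [3.142, -0.0, 0.088]
contact_force: [0.4, -0.2, 0.3]
grip_width: 66.2
```

```bash
python3 - <<'E'
from h import *
bot.capture('wrist');bot.capture('wrist')
pick((631,-147),z=9)
import plan
s=plan.load()
plan.plan([[s[0],s[1],150,s[3],None,1],[503.7,319.3,150,-.065,None,2]],sp=37,settle=0)
E
```

```text
was [ 5.82e+02 -1.51e+02  2.05e+02  1.00e-01] sync [ 5.8194e+02 -1.5033e+02  2.0592e+02  9.0000e-02] sd [0.02 0.14 0.06 0.  ]
{'px': array([327., 163.]), 'c': (632.4, -147.8), 'yaw': np.float64(0.088), 'size': (80.8, 43.7), 'fill': 1.03}
{'px': array([327., 163.]), 'c': (632.4, -147.7), 'yaw': np.float64(0.086), 'size': (80.8, 43.6), 'fill': 1.03}
[50.5, 1.8, 115.9, 0.0, 0.0, 0.001] x 5 
[-0.0, -0.0, 63.5, 0.0, 0.0, 0.0] x 4 
cmd [ 6.3240e+02 -1.4772e+02  2.6520e+01  9.0000e-02]
[0.0, 0.0, -123.5, 0.0, 0.0, -0.0] x 5 
[-22.0, -119.1, 0.0, 0.0, 0.0, 0.038] x 4 
[-26.5, -118.2, 0.0, 0.0, 0.0, 0.038] x 4 
[-31.0, -117.1, 0.0, 0.0, 0.0, 0.038] x 4 
[-35.4, -115.8, 0.0, 0.0, 0.0, 0.037] x 4 
cmd [ 5.0366e+02  3.1933e+02  1.5002e+02 -6.0000e-02]
```

step_arm(
  deltas=[
    [12,0,30,0,0,0],
    [28,1,63,0,0,0],
    [42,1.3,95,0,0,0],
    [50.5,1.3,115.9,0,0,0.001],
    [50.5,1.3,115.9,0,0,0.001],
  ],
)

```text
time: 46.98
tool_pos: [630.7, -146.5, 84.3]
tcp_rot: [-3.138, 0.008, 0.086]
contact_force: [-1.6, 0.3, -1.1]
grip_width: 66.0
```

step_arm(
  deltas=[
    [0,0,30,0,0,0],
    [0,0,55,0,0,0],
    [0,0,63.5,0,0,0],
    [0,0,63.5,0,0,0],
    [0,0,63.5,0,0,0],
  ],
)

```text
time: 47.4
tool_pos: [632.7, -148.0, 28.0]
tcp_rot: [3.141, -0.001, 0.086]
contact_force: [0.7, 0.3, 0.6]
grip_width: 66.7
```

step_arm(
  deltas=[
    [0,0,0,0,0,0],
    [0,0,0,0,0,0],
    [0,0,0,0,0,0],
    [0,0,0,0,0,0],
    [0,0,0,0,0,0],
  ],
  fingers=38,
)

```text
time: 47.82
tool_pos: [632.6, -147.8, 27.1]
tcp_rot: [3.141, -0.001, 0.086]
contact_force: [-1.4, 0.8, 4.9]
grip_width: 45.6
```

step_arm(
  deltas=[
    [0,0,-25,0,0,0],
    [0,0,-58,0,0,0],
    [0,0,-92,0,0,0],
    [0,0,-123.5,0,0,0],
  ],
)

```text
time: 48.15
tool_pos: [632.2, -147.5, 151.4]
tcp_rot: [-3.141, 0.0, 0.086]
contact_force: [1.1, 0.5, -0.3]
grip_width: 45.3
```

step_arm(
  deltas=[
    [-5,-28,0,0,0,0.009],
    [-11,-58,0,0,0,0.019],
    [-16,-88,0,0,0,0.029],
    [-22,-119.1,0,0,0,0.038],
  ],
)

```text
time: 48.48
tool_pos: [599.7, -30.0, 150.0]
tcp_rot: [3.141, -0.0, 0.046]
contact_force: [0.2, -0.6, -0.7]
grip_width: 45.4
```

step_arm(
  deltas=[
    [-6,-29,0,0,0,0.009],
    [-13,-58,0,0,0,0.019],
    [-20,-88,0,0,0,0.029],
    [-26.5,-118.2,0,0,0,0.038],
  ],
)

```text
time: 48.82
tool_pos: [567.4, 87.2, 149.9]
tcp_rot: [3.142, 0.0, 0.009]
contact_force: [1.8, 0.9, -0.3]
grip_width: 45.3
```

step_arm(
  deltas=[
    [-7,-29,0,0,0,0.009],
    [-15,-58,0,0,0,0.019],
    [-23,-88,0,0,0,0.029],
    [-31,-117.1,0,0,0,0.038],
  ],
)

```text
time: 49.15
tool_pos: [535.3, 204.2, 149.9]
tcp_rot: [3.142, 0.0, -0.029]
contact_force: [0.6, -0.2, -0.6]
grip_width: 45.5
```

step_arm(
  deltas=[
    [-9,-30,0,0,0,0.009],
    [-19,-62,0,0,0,0.02],
    [-29,-95,0,0,0,0.03],
    [-35.4,-115.8,0,0,0,0.037],
    [-35.4,-115.8,0,0,0,0.037],
  ],
)

```text
time: 49.57
tool_pos: [502.1, 323.5, 149.8]
tcp_rot: [-3.14, 0.0, -0.061]
contact_force: [0.2, -0.6, -0.6]
grip_width: 45.5
```

step_arm(
  deltas=[
    [0,0,0,0,0,0],
    [0,0,0,0,0,0],
    [0,0,0,0,0,0],
    [0,0,0,0,0,0],
    [0,0,0,0,0,0],
  ],
)

```text
time: 49.98
tool_pos: [504.3, 318.5, 149.9]
tcp_rot: [3.141, -0.0, -0.067]
contact_force: [-0.7, 0.1, -0.5]
grip_width: 45.6
```

step_arm(
  deltas=[
    [0,0,15,0,0,0],
    [0,0,28,0,0,0],
    [0,0,35,0,0,0],
    [0,0,38,0,0,0],
    [0,0,38,0,0,0],
  ],
)

```text
time: 50.4
tool_pos: [503.7, 319.1, 111.3]
tcp_rot: [3.141, 0.001, -0.066]
contact_force: [0.8, -0.0, -0.9]
grip_width: 45.4
```

step_arm(
  deltas=[
    [0,0,5,0,0,0],
    [0,0,10,0,0,0],
    [0,0,14,0,0,0],
    [0,0,16,0,0,0],
    [0,0,16,0,0,0],
  ],
)

```text
time: 50.82
tool_pos: [503.6, 319.4, 95.4]
tcp_rot: [3.141, 0.001, -0.065]
contact_force: [0.5, -0.5, -0.2]
grip_width: 44.9
```

step_arm(
  deltas=[
    [0,0,0,0,0,0],
    [0,0,0,0,0,0],
  ],
)

```text
time: 50.98
tool_pos: [503.9, 319.6, 96.1]
tcp_rot: [-3.142, -0.0, -0.065]
contact_force: [-0.2, 0.4, 0.8]
grip_width: 45.3
```

step_arm(
  deltas=[
    [0,0,0.7,0,0,0],
    [0,0,0.7,0,0,0],
  ],
)

```text
time: 51.15
tool_pos: [503.8, 319.5, 95.2]
tcp_rot: [3.142, -0.0, -0.065]
contact_force: [-0.4, -0.5, -0.2]
grip_width: 45.9
```

step_arm(
  deltas=[
    [0,0,0,0,0,0],
    [0,0,0,0,0,0],
    [0,0,0,0,0,0],
  ],
  fingers=58,
)

```text
time: 51.4
tool_pos: [503.9, 319.5, 95.3]
tcp_rot: [3.142, -0.0, -0.065]
contact_force: [-0.1, -0.3, 0.5]
grip_width: 56.8
```

step_arm(
  deltas=[
    [0,0,-20,0,0,0],
    [0,0,-55,0,0,0],
    [0,0,-90,0,0,0],
    [-30,0,-110,0,0,0],
    [-40,0,-110,0,0,0],
  ],
)

```text
time: 51.82
tool_pos: [463.8, 323.2, 210.1]
tcp_rot: [-3.137, -0.006, -0.065]
contact_force: [0.5, 1.1, 0.5]
grip_width: 58.1
```

step_arm(
  deltas=[
    [0,0,0,0,0,0],
    [0,0,0,0,0,0],
    [0,0,0,0,0,0],
    [0,0,0,0,0,0],
    [0,0,0,0,0,0],
  ],
)

```text
time: 52.23
tool_pos: [464.3, 321.8, 203.9]
tcp_rot: [3.14, 0.002, -0.066]
contact_force: [-0.3, 0.6, -0.9]
grip_width: 58.0
```

```bash
python3 - <<'E'
from plan import *
from h import *
sync(4)
p=bot.capture('wrist');save(p,'w11')
for l in layers(p,76): print(l)
plan([[395,-30,215,.12,60,3]],sp=37,settle=0)
E
```

```text
was [ 5.037e+02  3.193e+02  1.500e+02 -1.000e-01] sync [ 4.6419e+02  3.2191e+02  2.0438e+02 -7.0000e-02] sd [0.05 0.06 0.22 0.  ]
{'px': array([326., 184.]), 'c': (503.8, 319.4), 'yaw': np.float64(-0.065), 'size': (82.3, 44.9), 'fill': 1.03}
[-15.3, 118.6, -3.5, 0.0, 0.0, -0.062] x 5 f=60
[-22.6, 117.4, -3.6, 0.0, 0.0, -0.062] x 5 f=60
[-29.9, 115.7, -3.5, 0.0, 0.0, -0.062] x 5 f=60
cmd [ 3.9502e+02 -3.0000e+01  2.1498e+02  1.2000e-01]
```

step_arm(
  deltas=[
    [-4,28,-1,0,0,-0.015],
    [-8,58,-2,0,0,-0.03],
    [-12,88,-3,0,0,-0.045],
    [-15.3,118.6,-3.5,0,0,-0.062],
  ],
  fingers=60,
)

```text
time: 52.82
tool_pos: [440.4, 203.8, 208.7]
tcp_rot: [3.141, -0.0, -0.002]
contact_force: [0.4, 0.2, 0.2]
grip_width: 59.9
```

step_arm(
  deltas=[
    [-6,29,-1,0,0,-0.015],
    [-11,58,-2,0,0,-0.03],
    [-17,88,-3,0,0,-0.045],
    [-22.6,117.4,-3.6,0,0,-0.062],
  ],
)

```text
time: 53.15
tool_pos: [417.5, 86.2, 212.5]
tcp_rot: [3.141, -0.001, 0.06]
contact_force: [0.6, -0.2, -0.7]
grip_width: 59.7
```

step_arm(
  deltas=[
    [-8,30,-1,0,0,-0.015],
    [-16,62,-2,0,0,-0.03],
    [-24,94,-3,0,0,-0.045],
    [-29.9,115.7,-3.5,0,0,-0.062],
    [-29.9,115.7,-3.5,0,0,-0.062],
  ],
)

```text
time: 53.57
tool_pos: [394.5, -32.9, 216.1]
tcp_rot: [3.14, -0.0, 0.118]
contact_force: [0.5, 0.8, -0.6]
grip_width: 59.5
```

step_arm(
  deltas=[
    [0,0,0,0,0,0],
    [0,0,0,0,0,0],
    [0,0,0,0,0,0],
    [0,0,0,0,0,0],
    [0,0,0,0,0,0],
  ],
)

```text
time: 53.98
tool_pos: [395.0, -29.0, 215.7]
tcp_rot: [-3.142, 0.0, 0.122]
contact_force: [-0.8, 0.3, 0.1]
grip_width: 60.5
```

```bash
python3 - <<'E'
from plan import *
from h import *
bot.capture('wrist');bot.capture('wrist')
sync(4)
p=bot.capture('wrist');save(p,'w12')
g=ortho(p,390,510,-100,40,24,5);cv2.imwrite('pics/o12.png',cv2.resize(g,None,fx=.9,fy=.9));print(g.shape)
E
```

```text
was [ 3.95e+02 -3.00e+01  2.15e+02  1.00e-01] sync [ 3.9494e+02 -2.9530e+01  2.1577e+02  1.2000e-01] sd [0.02 0.1  0.01 0.  ]
(600, 700, 3)
```

View pics/o12.png

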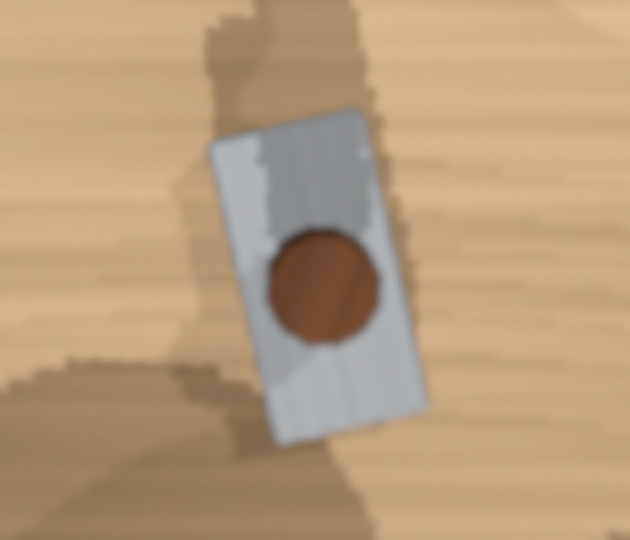

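```bash
python3 - <<'E'
from plan import *
s=load(); s[1]-=.4; json.dump(s,open(F,'w'))
plan([[448.6,-30.9,110,.23,None,2],[448.6,-30.9,54.5,.23,None,2]],sp=37,settle=0)
s=load()
plan([[s[0],s[1],190,s[3],None,1],[503.8,319.3,190,-.065,None,2]],sp=32,settle=0)
E
```

```text
[26.6, 3.7, 52.9, 0.0, 0.0, -0.054] x 3 
[26.3, 5.2, 52.9, 0.0, 0.0, -0.055] x 3 
[0.0, -0.0, 55.5, 0.0, 0.0, 0.0] x 4 
cmd [ 4.486e+02 -3.091e+01  5.447e+01  2.300e-01]
[0.0, 0.0, -67.8, 0.0, 0.0, -0.0] x 3 
[0.0, 0.0, -67.7, 0.0, 0.0, -0.0] x 3 
[44.6, -109.5, -0.0, 0.0, 0.0, 0.098] x 5 
[33.6, -113.3, -0.0, 0.0, 0.0, 0.099] x 5 
[22.3, -116.0, -0.0, 0.0, 0.0, 0.098] x 5 
cmd [ 5.0377e+02  3.1930e+02  1.8997e+02 -6.0000e-02]
```

step_arm(
  deltas=[
    [13,2,26,0,0,-0.027],
    [26.6,3.7,52.9,0,0,-0.054],
  ],
)

```text
time: 54.5
tool_pos: [423.1, -30.6, 163.6]
tcp_rot: [3.139, -0.004, 0.176]
contact_force: [0.9, 0.4, 0.1]
grip_width: 59.6
```

step_arm(
  deltas=[
    [13,2,26,0,0,-0.027],
    [26.3,5.2,52.9,0,0,-0.055],
    [26.3,5.2,52.9,0,0,-0.055],
    [26.3,5.2,52.9,0,0,-0.055],
    [26.3,5.2,52.9,0,0,-0.055],
  ],
)

```text
time: 54.92
tool_pos: [448.4, -30.8, 110.9]
tcp_rot: [3.141, -0.0, 0.229]
contact_force: [0.3, -0.3, -0.5]
grip_width: 60.2
```

step_arm(
  deltas=[
    [0,0,25,0,0,0],
    [0,0,45,0,0,0],
    [0,0,55.5,0,0,0],
    [0,0,55.5,0,0,0],
    [0,0,55.5,0,0,0],
  ],
)

```text
time: 55.33
tool_pos: [448.8, -31.0, 55.9]
tcp_rot: [3.141, -0.001, 0.229]
contact_force: [-0.2, -0.2, -0.5]
grip_width: 60.2
```

step_arm(
  deltas=[
    [0,0,0,0,0,0],
    [0,0,0,0,0,0],
    [0,0,0,0,0,0],
    [0,0,0,0,0,0],
    [0,0,0,0,0,0],
  ],
  fingers=15,
)

```text
time: 55.75
tool_pos: [448.8, -30.9, 54.9]
tcp_rot: [3.141, -0.001, 0.23]
contact_force: [0.6, 0.1, 0.4]
grip_width: 31.3
```

step_arm(
  deltas=[
    [0,0,0,0,0,0],
    [0,0,0,0,0,0],
    [0,0,0,0,0,0],
  ],
)

```text
time: 56.0
tool_pos: [448.6, -30.7, 54.6]
tcp_rot: [3.142, -0.0, 0.23]
contact_force: [0.3, 2.0, 2.8]
grip_width: 23.2
```

step_arm(
  deltas=[
    [0,0,-10,0,0,0],
    [0,0,-30,0,0,0],
    [0,0,-50,0,0,0],
    [0,0,-67.8,0,0,0],
  ],
)

```text
time: 56.33
tool_pos: [447.9, -30.7, 122.5]
tcp_rot: [-3.141, 0.002, 0.23]
contact_force: [0.1, -0.9, -4.5]
grip_width: 23.5
```

```bash
python3 - <<'E'
from h import *
p=bot.capture('wrist');s=bot.capture('scene');o=bot.get_obs();print(o['tool_pos'],o['contact_force'],o['grip_width'])
cv2.imwrite('pics/s13.png',np.hstack([cv2.resize(s['color'][140:240,290:390,::-1],(400,400),interpolation=cv2.INTER_CUBIC),cv2.resize(p['color'][80:480,120:520,::-1],(400,400))]))
E
```

```text
[449.72457972 -31.12853851 123.90571541] [ 0.84459015 -0.25266564 -5.17882984] 23.01241670451551
```

View pics/s13.png

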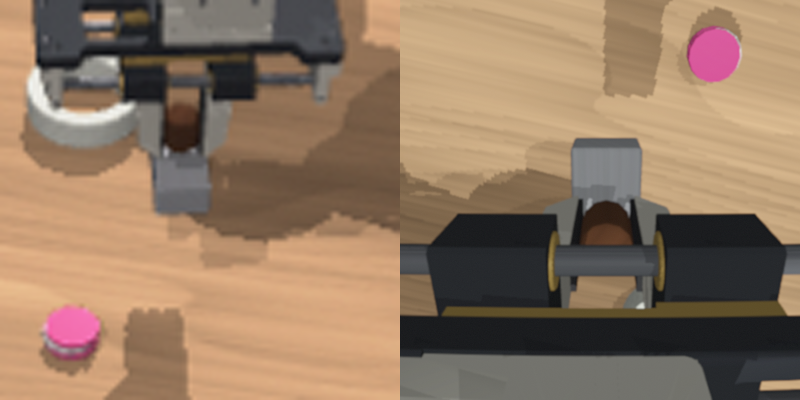

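The weight hangs level and aligned in the jaws (block at about (605,170) in the right panel). Carrying it to the pocket now.

step_arm(
  deltas=[
    [0,0,-25,0,0,0],
    [0,0,-50,0,0,0],
    [0,0,-67.7,0,0,0],
  ],
)

```text
time: 56.68
tool_pos: [448.1, -30.8, 189.9]
tcp_rot: [-3.141, 0.002, 0.23]
contact_force: [0.1, 0.6, -5.0]
grip_width: 23.1
```

step_arm(
  deltas=[
    [7,-18,0,0,0,0.016],
    [16,-40,0,0,0,0.036],
    [25,-63,0,0,0,0.056],
    [35,-86,0,0,0,0.077],
    [44.6,-109.5,0,0,0,0.098],
  ],
)

```text
time: 57.1
tool_pos: [466.3, 86.9, 188.0]
tcp_rot: [-3.141, 0.003, 0.13]
contact_force: [0.4, -0.6, -5.4]
grip_width: 23.4
```

step_arm(
  deltas=[
    [7,-23,0,0,0,0.02],
    [14,-46,0,0,0,0.04],
    [20,-69,0,0,0,0.06],
    [27,-91,0,0,0,0.08],
    [33.6,-113.3,0,0,0,0.099],
  ],
)

```text
time: 57.52
tool_pos: [484.7, 203.6, 187.6]
tcp_rot: [3.141, 0.004, 0.032]
contact_force: [0.4, 0.4, -5.8]
grip_width: 23.6
```

step_arm(
  deltas=[
    [5,-25,0,0,0,0.02],
    [10,-50,0,0,0,0.04],
    [15,-75,0,0,0,0.06],
    [20,-100,0,0,0,0.08],
    [22.3,-116,0,0,0,0.098],
  ],
)

```text
time: 57.93
tool_pos: [503.4, 321.3, 187.2]
tcp_rot: [3.141, 0.003, -0.065]
contact_force: [0.6, -0.3, -4.8]
grip_width: 23.5
```

step_arm(
  deltas=[
    [0,0,0,0,0,0],
    [0,0,0,0,0,0],
    [0,0,0,0,0,0],
    [0,0,0,0,0,0],
    [0,0,0,0,0,0],
  ],
)

```text
time: 58.35
tool_pos: [503.9, 318.4, 189.6]
tcp_rot: [3.141, 0.001, -0.066]
contact_force: [-0.8, -0.1, -4.6]
grip_width: 23.2
```

step_arm(
  deltas=[
    [0,0,12,0,0,0],
    [0,0,24,0,0,0],
    [0,0,34,0,0,0],
    [0,0,40,0,0,0],
    [0,0,40,0,0,0],
  ],
)

```text
time: 58.77
tool_pos: [503.3, 318.6, 148.4]
tcp_rot: [3.14, 0.003, -0.066]
contact_force: [0.7, -0.1, -5.2]
grip_width: 23.6
```

step_arm(
  deltas=[
    [0,0,0,0,0,0],
    [0,0,0,0,0,0],
    [0,0,0,0,0,0],
    [0,0,0,0,0,0],
  ],
)

```text
time: 59.1
tool_pos: [504.2, 319.5, 150.6]
tcp_rot: [-3.141, -0.001, -0.065]
contact_force: [1.1, -0.3, -3.8]
grip_width: 23.1
```

```bash
python3 - <<'E'
from plan import *
from h import *
sync(4);p=bot.capture('wrist');save(p,'w14')
t=bot.capture('scene');print(bot.get_obs()['contact_force'])
cv2.imwrite('pics/s14.png',np.hstack([cv2.resize(t['color'][180:280,410:510,::-1],(400,400),interpolation=cv2.INTER_CUBIC),cv2.resize(p['color'][80:480,120:520,::-1],(400,400))]))
E
```

```text
was [ 5.038e+02  3.193e+02  1.900e+02 -1.000e-01] sync [ 5.0407e+02  3.1946e+02  1.5035e+02 -7.0000e-02] sd [0.05 0.04 0.11 0.  ]
[-0.95018451  0.59562939 -5.65702978]
```

View pics/s14.png

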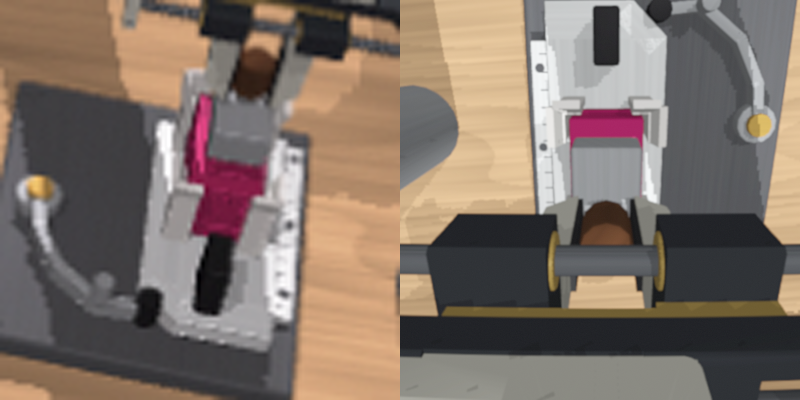

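step_arm(
  deltas=[
    [0,0,5,0,0,0],
    [0,0,10,0,0,0],
    [0,0,13,0,0,0],
    [0,0,15,0,0,0],
    [0,0,15,0,0,0],
  ],
)

```text
time: 59.82
tool_pos: [503.6, 319.2, 134.1]
tcp_rot: [3.141, 0.001, -0.065]
contact_force: [-0.1, 0.2, -5.3]
grip_width: 23.4
```

step_arm(
  deltas=[
    [0,0,0.7,0,0,0],
    [0,0,1,0,0,0],
    [0,0,1,0,0,0],
  ],
)

```text
time: 60.07
tool_pos: [504.0, 319.4, 134.1]
tcp_rot: [-3.142, -0.0, -0.065]
contact_force: [-0.1, 0.2, -4.8]
grip_width: 22.9
```

Not seated yet, since the force still shows the full 5 N of weight. Lowering in small steps.

step_arm(
  deltas=[
    [0,0,0.5,0,0,0],
    [0,0,0.5,0,0,0],
    [0,0,0.5,0,0,0],
  ],
)

```text
time: 60.32
tool_pos: [504.1, 319.4, 133.7]
tcp_rot: [-3.141, -0.0, -0.065]
contact_force: [0.6, 1.0, -3.2]
grip_width: 23.2
```

step_arm(
  deltas=[
    [0,0,0.5,0,0,0],
    [0,0,0.5,0,0,0],
    [0,0,0.5,0,0,0],
  ],
)

```text
time: 60.57
tool_pos: [504.1, 319.5, 133.6]
tcp_rot: [-3.141, -0.001, -0.065]
contact_force: [-0.7, -0.2, 1.4]
grip_width: 23.5
```

Contact: the force has gone from -5 to +1.4 N. Releasing and retracting.

step_arm(
  deltas=[
    [0,0,0,0,0,0],
    [0,0,0,0,0,0],
    [0,0,0,0,0,0],
    [0,0,0,0,0,0],
  ],
  fingers=50,
)

```text
time: 60.9
tool_pos: [504.1, 319.4, 133.1]
tcp_rot: [-3.141, -0.0, -0.065]
contact_force: [-0.8, -0.5, 0.7]
grip_width: 45.4
```

step_arm(
  deltas=[
    [0,0,-15,0,0,0],
    [0,0,-40,0,0,0],
    [0,0,-70,0,0,0],
    [0,0,-100,0,0,0],
    [-20,0,-120,0,0,0],
  ],
)

```text
time: 61.32
tool_pos: [486.8, 320.5, 255.7]
tcp_rot: [-3.14, -0.005, -0.067]
contact_force: [-0.8, -0.1, -0.4]
grip_width: 50.0
```

step_arm(
  deltas=[
    [-20,0,0,0,0,0],
    [-40,0,0,0,0,0],
    [-40,0,0,0,0,0],
    [-40,0,0,0,0,0],
    [-40,0,0,0,0,0],
  ],
)

```text
time: 61.73
tool_pos: [444.7, 323.3, 253.0]
tcp_rot: [-3.142, -0.001, -0.065]
contact_force: [0.3, 0.1, -1.0]
grip_width: 50.3
```

```bash
python3 - <<'E'
from h import *
bot.capture('wrist');bot.capture('wrist')
p=bot.capture('wrist');save(p,'w15');t=bot.capture('scene');o=bot.get_obs();print(o['time'],o['tool_pos'],o['contact_force'])
g=ortho(p,430,640,230,390,103,2.6)
cv2.imwrite('pics/s15.png',np.hstack([cv2.resize(t['color'][160:300,400:560,::-1],(384,546),interpolation=cv2.INTER_CUBIC),cv2.resize(g,(416,546))]))
E
```

```text
61.9333 [444.73183491 323.09352548 252.56628569] [ 1.33524608 -0.44163723  0.07747994]
```

View pics/s15.png

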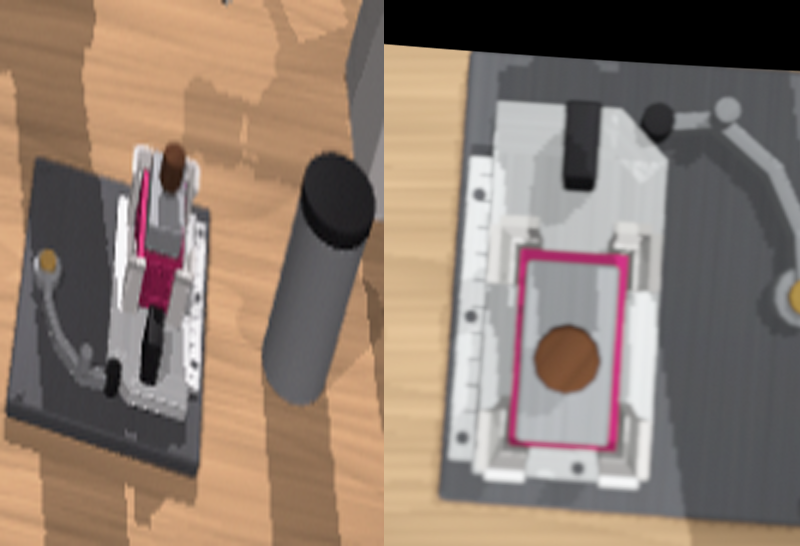

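```bash
python3 - <<'E'
from h import *
ex=np.array([-.9979,.0648]);ey=np.array([-.0648,-.9979]);seat=np.array([532.8,318.5])
def samp(p,P,z):
    uv=np.float32([proj(p,[*(seat+ex*a+ey*b),z]) for a,b in P])[None]
    return cv2.remap(cv2.cvtColor(p['color'],cv2.COLOR_RGB2GRAY).astype(np.float32),uv,None,cv2.INTER_LINEAR)[0]
def edge(p,fix,lo,hi,z,axis,sign):
    t=np.arange(lo,hi,.25);E=[]
    for f in fix:
        P=[(f,v) if axis=='y' else (v,f) for v in t]
        g=cv2.GaussianBlur(samp(p,P,z)[None],(9,1),0)[0]; d=np.gradient(g)*sign; i=d.argmax(); E.append(t[i])
    return np.round(np.median(E),2),np.round(np.std(E),2)
for k in range(2):
    p=bot.capture('wrist')
    print('bar outer y',edge(p,np.arange(-50,40,5),-62,-48,24,'y',1),'exp -54')
    print('plate +y y',edge(p,[-45,-40,-35,0,10,20,30,40],36,50,32,'y',-1),'exp 42')
    print('plate -x x',edge(p,np.arange(-36,-12,3),-95,-76,32,'x',1),'exp -85')
    print('stop outer x',edge(p,np.arange(-10,12,3),90,104,24,'x',-1),'exp 97')
t=bot.capture('top')
print('TOP bar',edge(t,np.arange(-50,40,5),-62,-48,24,'y',1),'plate',edge(t,[-45,-40,-35,0,10,20,30],36,50,32,'y',-1),'-x',edge(t,np.arange(-36,-12,3),-95,-76,32,'x',1),'stop',edge(t,np.arange(-10,12,3),90,104,24,'x',-1))
for n,q in (('tumbler','tumbler'),('glue','glue')):
    for c in ('top','scene'):
        p=bot.capture(c); b=bot.boxes_of(q,p); print(q,c,[np.round(x['rect']).tolist() for x in b[:1]])
E
```

```text
bar outer y (np.float64(-54.25), np.float64(0.21)) exp -54
plate +y y (np.float64(43.62), np.float64(0.27)) exp 42
plate -x x (np.float64(-85.75), np.float64(0.0)) exp -85
stop outer x (np.float64(96.75), np.float64(0.08)) exp 97
bar outer y (np.float64(-54.25), np.float64(0.25)) exp -54
plate +y y (np.float64(43.5), np.float64(0.26)) exp 42
plate -x x (np.float64(-85.75), np.float64(0.12)) exp -85
stop outer x (np.float64(96.75), np.float64(0.15)) exp 97
TOP bar (np.float64(-53.88), np.float64(0.71)) plate (np.float64(42.75), np.float64(1.52)) -x (np.float64(-83.5), np.float64(0.67)) stop (np.float64(98.0), np.float64(3.67))
tumbler top [[99.0, 267.0, 66.0, 35.0]]
tumbler scene [[535.0, 230.0, 47.0, 65.0]]
glue top [[259.0, 206.0, 20.0, 17.0]]
glue scene []
```

```bash
python3 - <<'E'
from h import *
ex=np.array([-.9979,.0648]);ey=np.array([-.0648,-.9979]);seat=np.array([532.8,318.5])
p=bot.capture('wrist');G=cv2.cvtColor(p['color'],cv2.COLOR_RGB2GRAY).astype(np.float32)
print('cam',(-np.array(p['R']).T@p['t']).round(0))
def S(a,b,z):
    uv=np.float32([proj(p,[*(seat+ex*x+ey*y),z]) for x,y in zip(a,b)])[None];return cv2.remap(G,uv,None,cv2.INTER_LINEAR)[0]
ys=np.arange(-57,-34,1.)
for x in (-45,-38,-32,8,16,24,32,45): print(x,S([x]*len(ys),ys,24).astype(int))
t=np.arange(38,50,.25)
print('+y edge by x',[(x,t[np.argmin(np.gradient(cv2.GaussianBlur(S([x]*len(t),t,32)[None],(9,1),0)[0]))]) for x in (-50,-40,-30,10,20,30,40,50)])
xs=np.arange(78,101,1.)
for y in (-12,-6,0,6): print('x',y,S(xs,[y]*len(xs),24).astype(int))
E
```

```text
cam [524. 318. 386.]
-45 [104  94 104 160 214 234 237 236 233 232 231 232 236 238 231 217 216 228
 233 232 230 225 211]
-38 [105  98 113 155 204 229 228 210 187 169 160 165 180 198 205 200 211 228
 232 231 229 225 216]
-32 [109  99 113 156 206 232 236 236 237 238 237 236 235 232 220 205 213 226
 231 231 229 226 221]
8 [ 97  92 115 160 198 213 216 217 218 218 217 216 217 218 214 196 165 158
 164 165 164 164 165]
16 [ 95  90 112 156 195 213 209 196 181 171 174 188 204 212 204 185 176 184
 182 170 164 164 165]
24 [ 94  88 115 165 203 215 216 216 216 216 216 219 220 217 206 191 191 204
 211 210 200 183 169]
32 [103 104 140 191 222 233 234 234 234 233 227 220 216 213 201 181 182 201
 212 215 214 211 202]
45 [ 97  98 130 181 217 231 233 233 233 229 221 215 213 212 203 189 189 205
 214 214 214 213 211]
+y edge by x [(-50, np.float64(43.25)), (-40, np.float64(43.25)), (-30, np.float64(43.5)), (10, np.float64(43.25)), (20, np.float64(43.75)), (30, np.float64(44.0)), (40, np.float64(44.0)), (50, np.float64(43.75))]
x -12 [165 129 121 155 187 206 214 216 214 212 212 212 211 211 211 211 210 201
 177 144 117 108 111]
x -6 [164 128 120 156 189 207 215 217 215 212 211 211 211 214 220 226 226 215
 187 148 116 105 106]
x 0 [163 128 120 155 188 206 214 216 214 212 212 212 211 211 211 212 211 205
 188 154 117  98  97]
x 6 [165 129 121 155 187 205 214 216 214 209 202 193 185 182 190 201 208 206
 189 156 119  99  98]
```

The numbers disagree with the view. The plate looks flush, but its edges give a gap of about 1.4 mm to the long bar (bar inner face -42.25, plate edge about -40.8) and about 0.5 mm at the end stop. I'll take hold of the grip bar again and gently press the carrier against the bar.

```bash
python3 - <<'E'
from plan import *
sync(3)
plan([[500,321,255,-.065,24],[586,313.7,200,-.065,24,3]],sp=36,settle=1)
s=load()
plan([[586,313.7,70,-.065,24,3]],sp=36)
E
```

```text
was [ 5.041e+02  3.195e+02  1.503e+02 -1.000e-01] sync [ 4.4406e+02  3.2328e+02  2.5299e+02 -7.0000e-02] sd [0.01 0.01 0.   0.  ]
[56.0, -1.4, -2.0, 0.0, 0.0, -0.0] x 3 f=24
[43.1, 0.9, 27.5, 0.0, 0.0, -0.0] x 3 f=24
[43.2, 0.8, 27.5, 0.0, 0.0, -0.0] x 3 f=24
cmd [ 5.8604e+02  3.1371e+02  1.9999e+02 -7.0000e-02]
[-0.0, 0.0, 65.0, 0.0, 0.0, -0.0] x 4 f=24
[-0.0, 0.0, 65.0, 0.0, 0.0, -0.0] x 4 f=24
cmd [ 5.8604e+02  3.1371e+02  6.9990e+01 -7.0000e-02]
```

step_arm(
  deltas=[
    [28,-1,-1,0,0,0],
    [56,-1.4,-2,0,0,0],
  ],
  fingers=32,
)

```text
time: 62.85
tool_pos: [499.8, 321.5, 255.6]
tcp_rot: [-3.141, -0.0, -0.063]
contact_force: [0.0, 0.8, -0.7]
grip_width: 40.3
```

step_arm(
  deltas=[
    [30,0.5,18,0,0,0],
    [58,1,36,0,0,0],
    [86.3,1.7,55,0,0,0],
    [86.3,1.7,55,0,0,0],
    [86.3,1.7,55,0,0,0],
  ],
)

```text
time: 63.27
tool_pos: [586.2, 312.9, 197.4]
tcp_rot: [3.14, 0.004, -0.067]
contact_force: [-0.6, -1.1, 1.1]
grip_width: 31.8
```

step_arm(
  deltas=[
    [0,0,0,0,0,0],
    [0,0,0,0,0,0],
    [0,0,25,0,0,0],
    [0,0,50,0,0,0],
    [0,0,65,0,0,0],
  ],
)

```text
time: 63.68
tool_pos: [584.7, 314.2, 134.8]
tcp_rot: [-3.142, -0.0, -0.064]
contact_force: [-0.3, 0.2, -0.1]
grip_width: 32.3
```

step_arm(
  deltas=[
    [0,0,0,0,0,0],
    [0,0,0,0,0,0],
    [0,0,0,0,0,0],
  ],
)

```text
time: 63.93
tool_pos: [586.5, 314.4, 137.5]
tcp_rot: [-3.14, -0.003, -0.065]
contact_force: [0.2, -0.1, 0.2]
grip_width: 32.0
```

step_arm(
  deltas=[
    [0,0,15,0,0,0],
    [0,0,30,0,0,0],
    [0,0,45,0,0,0],
    [0,0,58,0,0,0],
    [0,0,65,0,0,0],
  ],
)

```text
time: 64.35
tool_pos: [586.2, 313.9, 70.5]
tcp_rot: [-3.141, -0.001, -0.065]
contact_force: [-0.5, 0.4, -0.6]
grip_width: 31.9
```

step_arm(
  deltas=[
    [0,0,0,0,0,0],
    [0,0,0,0,0,0],
    [0,0,0,0,0,0],
    [0,0,0,0,0,0],
    [0,0,0,0,0,0],
  ],
)

```text
time: 64.77
tool_pos: [586.5, 313.9, 71.0]
tcp_rot: [-3.141, -0.002, -0.065]
contact_force: [-0.3, -0.3, -0.0]
grip_width: 32.0
```

step_arm(
  deltas=[
    [0,0,0,0,0,0],
    [0,0,0,0,0,0],
    [0,0,0,0,0,0],
    [0,0,0,0,0,0],
    [0,0,0,0,0,0],
  ],
  fingers=10,
)

```text
time: 65.18
tool_pos: [586.1, 313.9, 70.1]
tcp_rot: [-3.141, -0.0, -0.065]
contact_force: [0.3, 0.9, 0.4]
grip_width: 15.5
```

step_arm(
  deltas=[
    [0,-0.5,0,0,0,0],
    [0,-1,0,0,0,0],
    [0,-1,0,0,0,0],
    [0,-1,0,0,0,0],
  ],
)

```text
time: 65.52
tool_pos: [586.1, 314.0, 70.1]
tcp_rot: [3.14, 0.0, -0.065]
contact_force: [-1.5, -4.6, 3.4]
grip_width: 16.0
```

step_arm(
  deltas=[
    [0,-0.5,0,0,0,0],
    [0,-1,0,0,0,0],
    [0,-1,0,0,0,0],
    [0,-1,0,0,0,0],
  ],
)

```text
time: 65.85
tool_pos: [586.2, 314.5, 70.1]
tcp_rot: [3.14, 0.0, -0.065]
contact_force: [-1.5, -6.7, 3.3]
grip_width: 15.6
```

step_arm(
  deltas=[
    [0,-0.5,0,0,0,0],
    [0,-1,0,0,0,0],
    [0,-1,0,0,0,0],
    [0,-1,0,0,0,0],
  ],
)

```text
time: 66.18
tool_pos: [586.3, 314.9, 70.1]
tcp_rot: [3.139, 0.0, -0.065]
contact_force: [-1.7, -9.7, 4.8]
grip_width: 16.2
```

step_arm(
  deltas=[
    [0,-0.5,0,0,0,0],
    [0,-1,0,0,0,0],
    [0,-1,0,0,0,0],
    [0,-1,0,0,0,0],
  ],
)

```text
time: 66.52
tool_pos: [586.3, 315.0, 70.2]
tcp_rot: [3.137, 0.001, -0.065]
contact_force: [-1.6, -12.2, 7.4]
grip_width: 15.8
```

step_arm(
  deltas=[
    [-0.7,1,0,0,0,0],
    [-1.5,2,0,0,0,0],
    [-1.5,2,0,0,0,0],
    [-1.5,2,0,0,0,0],
  ],
)

```text
time: 66.85
tool_pos: [586.2, 314.8, 70.2]
tcp_rot: [3.141, -0.003, -0.065]
contact_force: [4.0, -5.1, 0.2]
grip_width: 16.1
```

step_arm(
  deltas=[
    [0.5,0.5,0,0,0,0],
    [1,1,0,0,0,0],
    [1,1,0,0,0,0],
  ],
)

```text
time: 67.1
tool_pos: [586.3, 314.8, 70.1]
tcp_rot: [-3.141, -0.001, -0.065]
contact_force: [3.0, -0.9, 1.9]
grip_width: 16.2
```

step_arm(
  deltas=[
    [0,0,0,0,0,0],
    [0,0,0,0,0,0],
    [0,0,0,0,0,0],
    [0,0,0,0,0,0],
  ],
  fingers=32,
)

```text
time: 67.43
tool_pos: [585.1, 315.0, 69.6]
tcp_rot: [3.141, 0.001, -0.065]
contact_force: [0.5, 0.6, 0.6]
grip_width: 31.5
```

step_arm(
  deltas=[
    [0,0,-20,0,0,0],
    [0,0,-50,0,0,0],
    [0,0,-85,0,0,0],
    [0,0,-120,0,0,0],
    [0,0,-155,0,0,0],
  ],
)

```text
time: 67.85
tool_pos: [585.1, 314.8, 226.4]
tcp_rot: [3.141, 0.001, -0.065]
contact_force: [0.3, 1.2, 0.6]
grip_width: 31.8
```

step_arm(
  deltas=[
    [-35,0,-10,0,0,0],
    [-70,0,-20,0,0,0],
    [-105,0,-28,0,0,0],
    [-140,0,-28,0,0,0],
    [-140,0,-28,0,0,0],
  ],
)

```text
time: 68.27
tool_pos: [439.9, 324.3, 253.6]
tcp_rot: [3.141, 0.004, -0.062]
contact_force: [0.5, 0.4, -0.6]
grip_width: 32.0
```

step_arm(
  deltas=[
    [0,0,0,0,0,0],
    [0,0,0,0,0,0],
    [0,0,0,0,0,0],
    [0,0,0,0,0,0],
    [0,0,0,0,0,0],
  ],
)

```text
time: 68.68
tool_pos: [446.8, 323.7, 252.4]
tcp_rot: [3.141, 0.0, -0.066]
contact_force: [0.8, 0.1, 0.2]
grip_width: 32.0
```

```bash
python3 - <<'E'
from h import *
ex=np.array([-.9979,.0648]);ey=np.array([-.0648,-.9979]);seat=np.array([532.8,318.5])
def edge(p,fix,lo,hi,z,axis,sign):
    G=cv2.cvtColor(p['color'],cv2.COLOR_RGB2GRAY).astype(np.float32);t=np.arange(lo,hi,.25);E=[]
    for f in fix:
        P=[(f,v) if axis=='y' else (v,f) for v in t]
        uv=np.float32([proj(p,[*(seat+ex*a+ey*b),z]) for a,b in P])[None]
        g=cv2.GaussianBlur(cv2.remap(G,uv,None,cv2.INTER_LINEAR),(9,1),0)[0]; E.append(t[(np.gradient(g)*sign).argmax()])
    return np.round(np.median(E),2),np.array(E)
bot.capture('wrist')
p=bot.capture('wrist');o=bot.get_obs();print(o['time'],o['tool_pos'])
print('bar',edge(p,np.arange(-50,40,5),-62,-48,24,'y',1)[0],'plate',edge(p,[-50,-40,-30,10,20,30,40,50],36,50,32,'y',-1),'-x',edge(p,np.arange(-36,-12,3),-95,-76,32,'x',1)[0],'stop',edge(p,np.arange(-10,12,3),90,104,24,'x',-1)[0])
# weight: knob and block centre vs top layer
hsv=cv2.cvtColor(p['color'],cv2.COLOR_RGB2HSV)
for l in layers(p,76): print(l)
m=((hsv[...,0]<14)&(hsv[...,1]>110)&(hsv[...,2]<150)).astype(np.uint8)
for c in cv2.findContours(m,cv2.RETR_EXTERNAL,cv2.CHAIN_APPROX_NONE)[0]:
    if cv2.contourArea(c)>300:
        (u,v),r=cv2.minEnclosingCircle(c);print('knob',u,v,r,at(p,u,v,137).round(1))
for q in ('tumbler','glue','weight'):
    for c in ('top','scene'):
        k=bot.capture(c); print(q,c,[np.round(x['rect']).tolist() for x in bot.boxes_of(q,k)[:1]])
E
```

```text
68.7833 [446.44805135 323.67056647 252.5285083 ]
bar -54.12 plate (np.float64(43.12), array([42.5 , 42.75, 42.75, 43.  , 43.25, 43.5 , 43.5 , 43.5 ])) -x -85.75 stop 97.0
{'px': array([326., 149.]), 'c': (504.2, 319.4), 'yaw': np.float64(-0.06), 'size': (81.3, 44.6), 'fill': 1.66}
knob 325.5 163.53225708007812 15.540404319763184 [505.2 319.9 137. ]
tumbler top [[98.0, 267.0, 62.0, 31.0]]
tumbler scene [[533.0, 231.0, 46.0, 70.0]]
glue top [[260.0, 204.0, 24.0, 21.0]]
glue scene [[371.0, 263.0, 21.0, 45.0]]
weight top [[165.0, 277.0, 20.0, 25.0]]
weight scene [[470.0, 210.0, 16.0, 31.0]]
```

```bash
python3 - <<'E'
from h import *
ex=np.array([-.9979,.0648]);ey=np.array([-.0648,-.9979]);seat=np.array([532.8,318.5])
p=bot.capture('wrist');G=cv2.cvtColor(p['color'],cv2.COLOR_RGB2GRAY).astype(np.float32)
def slope(fix,lo,hi,z,sign,axis='y'):
    t=np.arange(lo,hi,.1);E=[]
    for f in fix:
        P=[(f,v) if axis=='y' else (v,f) for v in t]
        uv=np.float32([proj(p,[*(seat+ex*a+ey*b),z]) for a,b in P])[None]
        g=cv2.GaussianBlur(cv2.remap(G,uv,None,cv2.INTER_LINEAR),(31,1),0)[0];d=np.clip(np.gradient(g)*sign,0,None);i=d.argmax();s=slice(max(i-12,0),i+13);E.append((d[s]*t[s]).sum()/d[s].sum())
    k=np.polyfit(fix,E,1);print(k.round(4),np.round(E,2))
slope(np.arange(-60,80,10),-62,-48,24,1)
slope([-55,-50,-45,-40,-35,-30,10,20,30,40,50],36,50,32,-1)
slope(np.arange(-38,-12,3),-95,-76,32,1,'x')
slope(np.arange(-10,12,2),90,104,24,-1,'x')
E
```

```text
[-1.01000e-02 -5.40967e+01] [-52.93 -53.77 -54.09 -53.78 -53.99 -53.92 -54.08 -54.46 -54.23 -54.4
 -54.54 -54.4  -54.7  -54.77]
[1.0600e-02 4.3115e+01] [42.71 42.59 42.6  42.58 42.67 42.77 43.27 43.38 43.31 43.6  43.66]
[ 5.600e-03 -8.559e+01] [-85.87 -85.78 -85.71 -85.76 -85.71 -85.7  -85.7  -85.7  -85.7 ]
[9.30000e-03 9.68086e+01] [96.63 96.72 96.8  96.82 96.89 96.81 96.8  96.81 96.8  96.9  96.91]
```

```bash
python3 -c "
from plant import bot
print(bot.close_job())"
```

```text
the job is handed in; nothing more can be done
None
```

I clipped the carrier into the stage, built the pendant in its pocket and set the weight on top, then handed the job in at about 69 s of the 210 s. The order was the magenta backing, all three spacers, the top, then the steel weight. The robot was clear of everything at the end.

**Pendant and weight:** the top layer measured within about 1 mm of the pocket centre, and each layer had been centred to about that as it went in. The top's long side was parallel to the pocket in the last close check. The weight's knob stands about 1 to 1.5 mm off the centre of the top, which is within the camera's error. When I set the weight down, the tool's force went from carrying its 5 N to slight upward contact.

**Carrier seat:** this is the check that disagreed.
- **First check:** with the weight on, the plate looked flush in the picture, but edge measurements gave a gap of about 1.4 mm to the long bar.
- **Fix:** I gripped the bar on the carrier again and pressed it about 1 mm, until the force rose to 12 N.
- **After the fix:** the plate and the bar now appear to diverge slightly by mirror-image amounts, which I put down to camera calibration. The remaining gap is probably under 0.5 mm along the bar and at the end stop, but I could not confirm full contact more closely than that.

**Bystanders:** the tumbler and glue bottle are where they started to within a few pixels. I saw no knocked layer during the run, and the orange look-alike and the small carrier were not touched.

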